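# Book in and send off the empty component cups

## Robot

A 7-joint arm with a two-finger parallel gripper is mounted at the origin on the work surface. World frame = base frame: x ahead of the robot, y to its left, z up, the work surface at z = 0. Lengths are in m, angles in rad, forces in N, time in s.
With the tool pointing down it reaches from about 0.4 to 0.875 m from the base axis. Payload 6.5 kg.
Tool frame: the origin (TCP) lies midway between the tips of the shut fingers; the grasp point (between the pads) lies 19 mm behind it; z points along the fingers, y is the line along which they close (so a half turn about z gives the same grasp; the last joint's range is limited). The gripper opens to 88 mm and grips with 3 to 60 N. Pads are 18 mm wide; open, the fingers measure 123 mm over their backs; the gripper's body (75 mm by 187 mm) begins 45 mm behind the grasp point.
Start: joints at [-1.246, 0.536, -0.004, 1.538, 0.003, 1.067, -0.071], TCP at [0.248, 0.601, 0.239] pointing down, gripper open.
Joint ranges: [-2.7, 2.7], [-0.37, 2.16], [-1.27, 1.26], [0.24, 2.4], [-1.31, 4.45], [0.19, 1.91], [-2.76, 2.76]. Speed limits (rad/s): [2.39, 2.39, 3.14, 3.14, 3.14, 3.14, 3.14].

## Interface

Orientations are given as a 3x3 rotation matrix whose columns are the frame's x, y, z axes.
In Python, from station import sensors, optics, order, models gives the robot as it stands. The module is installed in compiled form; this text tells all that it offers.
- The arm moves only by the tool apply_moves, never from a script. Its argument "targets" is a list of rows, each a list of 5 numbers: the closure, from -1 (fully open) to 1 (shut), then the shift along the tool's x, y, z scaled (see below), then the turn about the tool's z scaled (see below). In form: [[jaw, tx, ty, tz, turn], ...]. A call has 1 to 10 rows; each row is the pose to reach, as a shift and turn from the pose commanded when the call began, along the tool's axes at that moment, turning the shorter way round; what a row does not reach only later rows make up. The controller multiplies each number of a shift by 0.6 m and each number of a turn by pi rad. A row lasts 1/12 s, in which the tool goes at most 41.7 mm and 7.16 degrees, less where a joint would pass 70% of its speed; a pose out of reach is approached as far as the arm can. A call with a number of a shift or a turn outside -1 to 1 is refused whole. A call with a gripper value outside its range is refused whole. The fingers move at their own pace and stop on an object; the grip force is fixed at half the most. Time passes only in rows, so rows that repeat a pose let the fingers close. It gives the time, the measured TCP pose, the force, the opening and the grip force at its end, in the units of the state.
- sensors.sense(): the state, without advancing time (a new reading comes with each control period).
- optics.camera(name): name is "side" or "top" or "wrist"; returns a dict with "img" (384x512x3 uint8, red, green, blue), "depth" (384x512 float32, m along the optical axis (not along the pixel's ray), 0 where there is no reading), "K" (3x3 intrinsics, pixels), "R" (3x3) and "t" (3): a world point X has camera coordinates R X + t; the wrist camera has in their place "mount" (4x4, takes a point from camera to tool coordinates, whose origin is the TCP and whose axes are the flange's). Camera axes: x right, y down, z forward; pixel columns grow to the right and rows downward; lengths in m; the calibration is good to about 2 mm. The wrist camera is an equidistant fisheye: a pixel r from the principal point sees the ray r / f radians off the axis. A picture is of the moment at which its call begins: read the wrist's pose just before it.
- order.finish_job(): hands the job in; it is judged then, once.
Trained networks look in the newest picture that a camera, given by its name, has taken for a name from the list of things; names that differ only in an ending like _2 or _b are one class to them, and where a whole thing is asked for, a point or a joint stands for the part that bears it (a point fixed in the world has none). Each returns a list of dicts, best first, with "confidence" (0 to 1); they miss things now and then, are a little off and sometimes report something else, mostly with a low value. They report only what shows in the picture. A call takes as long as a camera call.
- models.find_in(camera, target): "position" ([row, column] in pixels, amid what is visible of it).
- models.outline_of(camera, target): "region" (384x512 bool, what is visible of it) and "position" ([row, column] in pixels, amid what is visible of it).
The state is a dict: "time": time; "joints": joint angles; "dq": joint speeds; "joint_efforts": joint torques, N m; "tcp_pos": TCP position; "tool_rot": TCP orientation; "ft_force": force on the tool from outside, world axes, zero at the start; "moment": the same for the moment, N m; "gripper_width": finger opening in m; "gripper_force": force on a finger pad.
Only numpy, scipy, OpenCV 4.12 (cv2) and the standard library are available. Lean on these libraries where they do the work, as an engineer would, in place of code of your own. Each camera call takes 0.05 s, during which the arm holds its last target. There are 200 camera calls.

## Task

First set the empty caddy squarely on the scanner's black read pad. With it standing there, nest all the component cups, in any order, one inside the other in the caddy's black socket cup, each upright and pressed home with a light push (a few newtons: merely dropped in is too loose, a hard shove jams it), then squeeze the scanner's orange trigger fully and let it go. Finally set the loaded caddy down squarely on the blue outgoing mat, every cup still home, leaving the other things on the bench undisturbed.

Things in the scene. Friction and masses are not known exactly. Their poses are not given: they have to be found in the camera images.
- caddy: Cup caddy, loose, about 0.45 kg empty: grey steel plate 190 x 80 x 8 mm (long side along its x), black socket cup standing on the plate at x = +58 mm, yellow upright paddle handle at x = -67 mm. Origin at the centre of the plate's underside, z up. The handle is 14 mm thick along x, 60 mm wide along y and its top is 90 mm above the plate's underside: pinch it from above across x.
- socket (a point): Bottom centre of the socket cup, 8 mm above the caddy's underside, axes as the caddy's; shaped just like the loose cups (rim 80 mm above this point). Nesting: a cup lowered in first binds with its underside 26 to 33 mm above that of the cup below; a push of 3 N takes it to about 24.7 mm, 5 N to 23.4, 8 N to 21.4; friction holds it (creeping back up to 25 mm); above 25.7 mm it is loose, under 21 mm (steady push over 8 N) jammed.
- handle (a point): Point in the middle of the yellow handle, 15 mm below its top (75 mm above the caddy's underside).
- cup1: Red stacking cup, mouth up, 80 mm tall, 40 g; cups differ only in colour; may be absent. Origin: centre of its underside, z up its axis. Outside: foot 40 mm across, upright collar 62 mm across from 60 to 80 mm up (grip across it). Inside: funnel, 58 mm across at the mouth, 41 mm at 46 mm up, then a slightly tapered seat for the next cup's foot. Nesting depths: see socket.
- cup2: Green stacking cup, mouth up, 80 mm tall, 40 g; cups differ only in colour; may be absent. Origin: centre of its underside, z up its axis. Outside: foot 40 mm across, upright collar 62 mm across from 60 to 80 mm up (grip across it). Inside: funnel, 58 mm across at the mouth, 41 mm at 46 mm up, then a slightly tapered seat for the next cup's foot. Nesting depths: see socket.
- cup3: Yellow stacking cup, mouth up, 80 mm tall, 40 g; cups differ only in colour; may be absent. Origin: centre of its underside, z up its axis. Outside: foot 40 mm across, upright collar 62 mm across from 60 to 80 mm up (grip across it). Inside: funnel, 58 mm across at the mouth, 41 mm at 46 mm up, then a slightly tapered seat for the next cup's foot. Nesting depths: see socket.
- cup4: Orange stacking cup, mouth up, 80 mm tall, 40 g; cups differ only in colour; may be absent. Origin: centre of its underside, z up its axis. Outside: foot 40 mm across, upright collar 62 mm across from 60 to 80 mm up (grip across it). Inside: funnel, 58 mm across at the mouth, 41 mm at 46 mm up, then a slightly tapered seat for the next cup's foot. Nesting depths: see socket.
- scanner: Fixed scanner station. Origin on the bench under the centre of the read pad: black mat, white outline, 110 (x) by 210 mm (y), 3 mm thick. Behind it (+x) a grey hand scanner lies on its side in a bracket: head 62 mm wide (y), x = 66 to 158 mm, top 103 mm above the bench, window towards the pad; its grip runs from the head to y = -139 mm, at x = 112 to 144 mm, 58 to 94 mm above the bench.
- pad_center (a point): Centre of the read pad, on its top (3 mm above the bench); axes as the scanner's, y along the pad's long side.
- trigger (a joint): Angle of the orange trigger: 0 let go, 0.24 fully squeezed against the grip; squeezed means over 0.2, let go under 0.03. Hinged about the vertical near the head, sprung open, about 2 N at the start and 6 N when full at the trigger_face point.
- trigger_face (a point): Point on the outer face of the trigger, 38 mm from its hinge, 76 mm above the bench; the face looks to the scanner's -x (towards the pad). The trigger is 10 mm thick, 24 mm high and 54 mm long along the scanner's y. This face stands about 51 mm from the back of the grip when let go and 42 mm when squeezed.
- grip_back (a point): Point on the back of the scanner's grip (facing its +x), 76 mm above the bench, opposite trigger_face: squeeze between these two points, fingers coming from above.
- outmat: Outgoing mat, fixed, place and yaw vary: blue with yellow outline, 120 mm (x) by 220 mm (y), 3 mm thick. Origin at the centre of its underside, on the bench.
- driver: Bystander: screwdriver 170 mm long lying on the bench.
- hub: Bystander: black box 75 x 75 x 18 mm.
- mug: Bystander: white mug, 80 mm across, 92 mm tall.
- bottle: Bystander: clear bottle 200 mm tall.
- tape: Bystander: blue tape ring, 84 mm across, 22 mm high.

How it is judged:
By the outcome, as a careful person would: the job done as asked, in the order asked, and still so for the second after the job is handed in, with the robot touching nothing.
Of cup1, cup2, cup3, cup4 only 2 to 4 are there at a start; the rules pass over those that are not, and their reading is None.
At some moment in a run one of cup1, cup2, cup3, cup4, caddy may be knocked a few centimetres aside while the robot is not near it.
It also fails if it takes over 210 s, if anything falls off the work surface, if the arm or the gripper's body presses on something with over 40 N, if the wrist force passes 120 N, or if a joint passes its speed limit or range.

## Working session

There is one attempt and no reset: what is moved stays moved. The work goes in short steps, Python scripts to look and compute and a tool call to move; the robot and the scene stay as the last step left them, time stands still between calls to the robot, and variables do not carry over. Pictures are saved under pics/ and viewed, at most 14 in all, crops included, and the job is handed in when it is done.

Besides the shell and the picture viewer there is one more tool, called after "Emit:" in YAML: its name, and indented under it one key for each argument. apply_moves: Moves the arm, as the interface text tells. Shifts and turns lie within -1 to 1; 1 stands for 0.6 m of shift or pi rad of turn. Its arguments: {"type":"object","properties":{"targets":{"type":"array","items":{"type":"array","items":{"type":"number","minimum":-1,"maximum":1}}}},"required":["targets"]}

```bash
mkdir -p pics
cat > h.py <<'E'
import numpy as np, cv2
from station import sensors, optics, order, models
def world(c):
    K,R,t,d=c["K"],c["R"],c["t"],c["depth"]
    v,u=np.mgrid[0:384,0:512]
    P=np.stack([(u-K[0,2])/K[0,0]*d,(v-K[1,2])/K[1,1]*d,d],-1)
    W=(P-t)@R
    W[d==0]=np.nan
    return W
def save(n,img): cv2.imwrite(f"pics/{n}.png",cv2.cvtColor(img,cv2.COLOR_RGB2BGR))
E
python3 - <<'E'
from h import *
s=sensors.sense()
print({k:np.round(v,3).tolist() for k,v in s.items()})
a=[]
for n in("top","side"):
    c=optics.camera(n);np.savez(f"{n}.npz",**c);a.append(c["img"])
    W=world(c)
    for o in "caddy socket handle cup1 cup2 cup3 cup4 scanner trigger outmat driver hub mug bottle tape".split():
        r=models.outline_of(n,o)
        for q in r[:2]:
            m=q["region"];w=W[m]
            print(n,o,round(q["confidence"],2),np.round(q["position"]),np.round(np.nanmedian(w,0),3),m.sum()) if m.sum() else 0
save("top",a[0]);save("side",a[1])
E
```

```text
{'time': 0.0, 'joints': [-1.246, 0.537, -0.004, 1.539, 0.003, 1.067, -0.071], 'dq': [0.0, -0.002, -0.002, 0.001, 0.001, 0.001, 0.001], 'joint_efforts': [-0.001, -57.1, 0.991, -25.159, -0.056, 0.018, 0.0], 'tcp_pos': [0.247, 0.6, 0.238], 'tool_rot': [[-0.925, 0.381, -0.001], [0.381, 0.925, -0.002], [-0.0, -0.002, -1.0]], 'ft_force': [0.134, -0.139, -0.076], 'moment': [-0.033, -0.03, 0.019], 'gripper_force': 0.0, 'gripper_width': 0.088}
top caddy 0.93 [258. 233.] [0.424 0.022 0.01 ] 2667
top socket 0.78 [263. 231.] [0.425 0.023 0.01 ] 2693
top socket 0.61 [140. 338.] [ 0.725 -0.233  0.042] 1249
top handle 0.58 [261. 234.] [0.425 0.023 0.01 ] 2614
top handle 0.2 [198. 210.] [0.571 0.076 0.054] 568
top cup1 0.74 [205. 141.] [0.55  0.219 0.088] 86
top cup1 0.62 [214. 284.] [ 0.54  -0.104  0.056] 583
top cup2 0.74 [205. 141.] [0.55  0.219 0.088] 86
top cup2 0.62 [214. 284.] [ 0.54  -0.104  0.056] 583
top cup3 0.74 [205. 141.] [0.55  0.219 0.088] 86
top cup3 0.62 [214. 284.] [ 0.54  -0.104  0.056] 583
top cup4 0.74 [205. 141.] [0.55  0.219 0.088] 86
top cup4 0.62 [214. 284.] [ 0.54  -0.104 
[... 911 characters left out ...]
6 ] 550
side cup3 0.89 [211. 252.] [ 0.536 -0.109  0.061] 582
side cup3 0.7 [203. 300.] [ 0.675 -0.084  0.06 ] 550
side cup4 0.89 [211. 252.] [ 0.536 -0.109  0.061] 582
side cup4 0.7 [203. 300.] [ 0.675 -0.084  0.06 ] 550
side scanner 0.67 [143. 244.] [0.534 0.26  0.009] 2626
side trigger 0.38 [137. 248.] [0.549 0.218 0.084] 64
side outmat 0.58 [292. 220.] [ 0.439 -0.321  0.004] 3690
side driver 0.54 [207. 272.] [ 0.611 -0.048  0.022] 245
side hub 0.54 [159. 297.] [0.707 0.199 0.017] 422
side mug 0.65 [240. 327.] [ 0.715 -0.245  0.061] 1309
side bottle 0.66 [114. 298.] [0.715 0.316 0.094] 904
side tape 0.72 [170. 326.] [0.785 0.101 0.019] 423
side tape 0.66 [135. 251.] [0.548 0.214 0.085] 57
```

View pics/top.png

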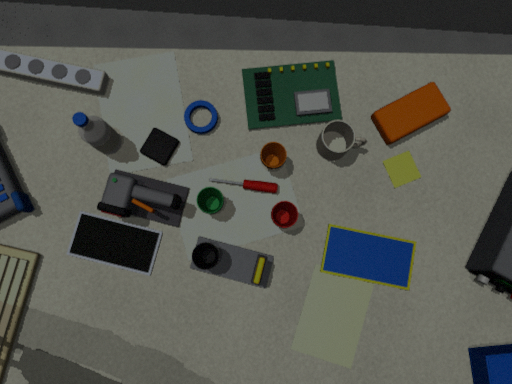

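View pics/side.png

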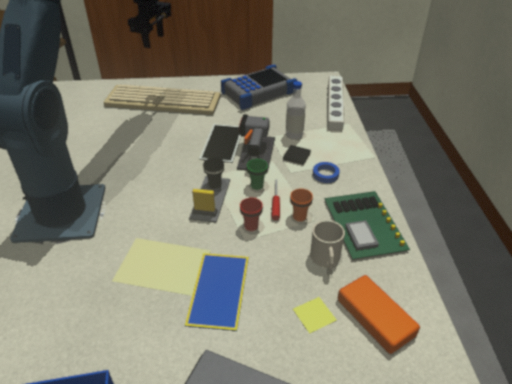

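The pictures show three cups: red at (285,214), green (210,200) and orange (273,155). The caddy is at (232,261) with its socket at the left, the pad at (115,243), the trigger at (150,208) and the blue mat at (368,257). Next I fit the geometry.

```bash
cat >> h.py <<'E'
from scipy.optimize import least_squares
def circ(P):
    r=least_squares(lambda p:np.hypot(P[:,0]-p[0],P[:,1]-p[1])-p[2],[*P.mean(0)[:2],.03],loss="soft_l1",f_scale=.002)
    return r.x
def rim(W,xy,z0=.072,z1=.09,rad=.05):
    m=(np.hypot(W[...,0]-xy[0],W[...,1]-xy[1])<rad)&(W[...,2]>z0)&(W[...,2]<z1)
    P=W[m]; return circ(P),np.median(P[:,2]),len(P)
def rect(P):
    (cx,cy),(w,h),a=cv2.minAreaRect((P[:,:2]*1000).astype(np.float32))
    if w<h: w,h,a=h,w,a+90
    a=(a+90)%180-90
    return np.round([cx,cy,w,h,a],1)   # mm, a = long-side yaw deg
def px(W,r,c): return W[r,c]
E
python3 - <<'E'
from h import *
T=np.load("top.npz");W=world(T);img=T["img"]
for n,xy,z in(("red",(.54,-.104),(.072,.09)),("green",(.565,.08),(.072,.09)),("orange",(.68,-.075),(.072,.09)),("socket",(.43,.08),(.08,.098))):
    try:print(n,*rim(W,xy,*z))
    except Exception as e:print(n,e)
hsv=cv2.cvtColor(img,cv2.COLOR_RGB2HSV)
def big(m):
    n,l,s,_=cv2.connectedComponentsWithStats(m.astype(np.uint8));k=1+s[1:,4].argmax();return l==k
mat=big((hsv[...,0]>105)&(hsv[...,0]<125)&(hsv[...,1]>180)&(W[...,2]<.02)&(W[...,1]<-.15)&(W[...,1]>-.5)&(W[...,0]>.3)); print("mat blue",rect(W[mat]),np.median(W[mat],0))
reg=(W[...,0]<.62)&(W[...,1]>.14)&(W[...,1]<.4)&(W[...,0]>.38)
pad=big(reg&(hsv[...,2]<50)&(W[...,2]<.02)); print("pad black",rect(W[pad]),np.median(W[pad],0))
cr=(W[...,0]<.52)&(W[...,0]>.33)&(W[...,1]<.12)&(W[...,1]>-.08)
hd=big(cr&(hsv[...,0]>20)&(hsv[...,0]<35)&(hsv[...,1]>150)); hz=hd&(W[...,2]>.085);print("handle",rect(W[hz]),np.median(W[hz],0),hz.sum())
pl=cr&(W[...,2]>.0045)&(W[...,2]<.0125)
print("plate",rect(W[big(pl)]),pl.sum())
for y in range(186,215,4):print(y,np.round(W[y,100:190:8,2]*1000))
E
```

```text
red [ 0.53551536 -0.10018315  0.02899259] 0.07895995415569769 161
green [0.56608259 0.07177739 0.02906921] 0.07887431859173437 168
orange [ 0.67479655 -0.0738233   0.02921128] 0.07911655459988834 170
socket [0.43858261 0.07746228 0.0289471 ] 0.08671231714061624 170
mat blue [ 441.9 -311.7  205.7  104.5   79. ] [ 0.4415352  -0.31123922  0.00428769]
pad black [468.8 308.4 196.6  95.7  76.5] [0.46887697 0.3062386  0.00326179]
handle [408.4 -43.1  58.7  13.5 -13.6] [ 0.40872453 -0.04286553  0.08996767] 158
plate [423.7  22.1 192.6  85.3  75.2] 1870
186 [  4. 103. 102. 103.  97.  88.   9.  10.   8.  13.  13.   2.]
190 [ -1. 103. 102. 100.  94.  92.  93.  87.  10.  10.  10.  11.]
194 [ -1. 101. 100. 101.  97.  93.  95.  95.  93.  92.  10.  -0.]
198 [  2. 101.  99.  97.  74.  94.  98.  96.  98.  95.  86.  -0.]
202 [100.  99. 100.  99.  86.  86.  77.  94.  94.  97.  77.   2.]
206 [102. 103. 101. 102.  10.  88.  84.  10.  80.  93.  14.  -1.]
210 [102. 105. 106. 103.   6.  10.  87.  13.   9.  10.  11.   3.]
214 [  1.  -2. 101. 100.  12.  12.   8.  10.  13.   9.  12.   3.]
```

```bash
cat >> h.py <<'E'
def plan(*tg):
    """tg: (x,y,z,yaw_deg of tool y) -> scaled shift/turn from measured pose"""
    s=sensors.sense();R=s["tool_rot"];p=s["tcp_pos"]
    y0=np.degrees(np.arctan2(R[1,1],R[0,1]))
    print("t",round(s["time"],2),"tcp",np.round(p,4),"yaw",round(y0,2),"F",np.round(s["ft_force"],1),"w",round(s["gripper_width"],4),s["gripper_force"])
    for g in tg:
        d=R.T@(np.array(g[:3])-p)
        a=(g[3]-y0+90)%180-90
        print(np.round(d/.6,4).tolist(),"turn",round(-a/180,4),"dist mm",round(np.linalg.norm(d)*1000))
E
python3 -c "
from h import *
plan((.45,.2,.2,76.2),(.4084,-.0431,.13,76.2),(.4084,-.0431,.05,76.2))"
```

```text
t 1.6 tcp [0.2476 0.601  0.2387] yaw 67.61 F [-0.8 -0.9 -0.2] w 0.0881 0.0
[-0.5665, -0.4895, 0.0645] turn -0.0477 dist mm 451
[-0.6567, -0.8905, 0.1812] turn -0.0477 dist mm 673
[-0.6567, -0.8905, 0.3145] turn -0.0477 dist mm 690
```

Emit:
apply_moves:
  targets:
    - [-1, -0.5665, -0.4895, 0.0645, -0.0477]
    - [-1, -0.5665, -0.4895, 0.0645, -0.0477]
    - [-1, -0.5665, -0.4895, 0.0645, -0.0477]
    - [-1, -0.5665, -0.4895, 0.0645, -0.0477]
    - [-1, -0.5665, -0.4895, 0.0645, -0.0477]
    - [-1, -0.5665, -0.4895, 0.0645, -0.0477]
    - [-1, -0.5665, -0.4895, 0.0645, -0.0477]
    - [-1, -0.5665, -0.4895, 0.0645, -0.0477]
    - [-1, -0.5665, -0.4895, 0.0645, -0.0477]
    - [-1, -0.5665, -0.4895, 0.0645, -0.0477]

```text
time: 2.43
tcp_pos: [0.4354, 0.2286, 0.2032]
tool_rot: [[-0.971, 0.238, 0.001], [0.238, 0.971, 0.001], [-0.001, 0.001, -1.0]]
ft_force: [0.7, 0.2, -0.5]
gripper_width: 0.088
gripper_force: 0.0
```

```bash
python3 -c "
from h import *
plan((.4084,-.0431,.14,76.2),(.4084,-.0431,.052,76.2))"
```

```text
t 2.43 tcp [0.4354 0.2286 0.2032] yaw 76.21 F [ 0.7  0.2 -0.5] w 0.088 0.0
[-0.0643, -0.4506, 0.105] turn 0.0 dist mm 280
[-0.0642, -0.4507, 0.2517] turn 0.0 dist mm 312
```

Emit:
apply_moves:
  targets:
    - [-1, -0.064, -0.45, 0.09, 0]
    - [-1, -0.064, -0.45, 0.09, 0]
    - [-1, -0.064, -0.45, 0.09, 0]
    - [-1, -0.064, -0.45, 0.09, 0]
    - [-1, -0.064, -0.45, 0.09, 0]
    - [-1, -0.064, -0.45, 0.09, 0]
    - [-1, -0.064, -0.45, 0.09, 0]
    - [-1, -0.064, -0.45, 0.09, 0]
    - [-1, -0.064, -0.45, 0.09, 0]
    - [-1, -0.064, -0.45, 0.09, 0]

```text
time: 3.27
tcp_pos: [0.408, -0.0402, 0.1492]
tool_rot: [[-0.971, 0.238, 0.001], [0.238, 0.971, 0.0], [-0.001, 0.001, -1.0]]
ft_force: [-0.7, 0.8, 0.2]
gripper_width: 0.0877
gripper_force: 0.0
```

Run:
```python
from h import *
plan((.4084,-.0431,.052,76.2))
c=optics.camera("top");save("t2",c["img"]);W=world(c);
cr=(W[...,0]<.65)&(W[...,0]>.3)&(W[...,1]<.2)&(W[...,1]>-.2)
# gripper body extents by height
for z0 in(.17,.19,.21,.25,.3):
    m=cr&(W[...,2]>z0)&(W[...,2]<z0+.03); P=W[m]
    if len(P)>10: print(z0,rect(P),len(P))
print(rim(W,(.4386,.0775),.08,.098))
c=optics.camera("side");save("s2",c["img"][80:280,120:340])
```

```text
t 3.27 tcp [ 0.408  -0.0402  0.1492] yaw 76.22 F [-0.7  0.8  0.2] w 0.0877 0.0
[-0.0017, -0.0047, 0.162] turn 0.0001 dist mm 97
0.21 [422.9  16.1  67.   12.9 -13.7] 81
0.25 [408.4 -42.7 187.5  68.6  76.2] 925
(array([0.43880295, 0.07786232, 0.02880135]), np.float64(0.08656076027199434), 119)
```

View pics/s2.png

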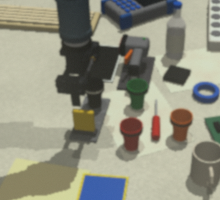

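Emit:
apply_moves:
  targets:
    - [-1, -0.0017, -0.0047, 0.06, 0]
    - [-1, -0.0017, -0.0047, 0.12, 0]
    - [-1, -0.0017, -0.0047, 0.156, 0]
    - [-1, -0.0017, -0.0047, 0.156, 0]
    - [1, -0.0017, -0.0047, 0.156, 0]
    - [1, -0.0017, -0.0047, 0.156, 0]
    - [1, -0.0017, -0.0047, 0.156, 0]
    - [1, -0.0017, -0.0047, 0.156, 0]
    - [1, -0.0017, -0.0047, 0.156, 0]
    - [1, -0.0017, -0.0047, 0.156, 0]

```text
time: 4.2
tcp_pos: [0.4084, -0.0439, 0.0561]
tool_rot: [[-0.971, 0.239, 0.001], [0.239, 0.971, 0.0], [-0.001, 0.0, -1.0]]
ft_force: [-1.6, -0.8, 0.6]
gripper_width: 0.0501
gripper_force: 0.0
```

```bash
python3 -c "
from h import *
plan((.4084,-.0431,.106,76.2))"
```

```text
t 4.2 tcp [ 0.4084 -0.0439  0.0561] yaw 76.2 F [-1.6 -0.8  0.6] w 0.0501 0.0
[0.0002, 0.0014, -0.0832] turn 0.0 dist mm 50
```

Emit:
apply_moves:
  targets:
    - [1, 0, 0, 0, 0]
    - [1, 0, 0, 0, 0]
    - [1, 0, 0, 0, 0]
    - [1, 0, 0, 0, 0]
    - [1, 0, 0, 0, 0]
    - [1, 0, 0, 0, 0]
    - [1, 0, 0, 0, 0]
    - [1, 0, 0, 0, 0]
    - [1, 0, 0, -0.04, 0]
    - [1, 0, 0, -0.08, 0]

```text
time: 5.03
tcp_pos: [0.4057, -0.0443, 0.1027]
tool_rot: [[-0.971, 0.239, -0.005], [0.239, 0.971, -0.001], [0.005, -0.002, -1.0]]
ft_force: [1.9, -0.5, -4.5]
gripper_width: 0.0134
gripper_force: 30.1
```

Run:
```python
from h import *
plan((.4532,.2433,.12,76.5))
c=optics.camera("side");W=world(c)
cr=(W[...,0]<.52)&(W[...,0]>.36)&(W[...,1]<.13)&(W[...,1]>.0)&(W[...,2]>.06)&(W[...,2]<.16)
m=cr&(np.hypot(W[...,0]-.4386,W[...,1]-.0775)<.04)
P=W[m];zt=np.percentile(P[:,2],97);print("socket top z",zt,len(P))
save("s3",c["img"][100:260,120:340])
```

```text
t 5.03 tcp [ 0.4057 -0.0443  0.1027] yaw 76.19 F [ 1.9 -0.5 -4.5] w 0.0134 30.076820177000627
[0.0377, 0.4844, -0.0296] turn -0.0017 dist mm 292
socket top z 0.13408054534266792 174
```

View pics/s3.png

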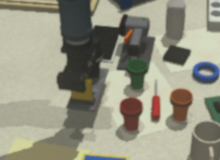

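Emit:
apply_moves:
  targets:
    - [1, 0.03, 0.06, -0.03, 0]
    - [1, 0.036, 0.12, -0.03, 0]
    - [1, 0.038, 0.18, -0.03, -0.0017]
    - [1, 0.038, 0.24, -0.03, -0.0017]
    - [1, 0.038, 0.3, -0.03, -0.0017]
    - [1, 0.038, 0.36, -0.03, -0.0017]
    - [1, 0.038, 0.42, -0.03, -0.0017]
    - [1, 0.038, 0.484, -0.03, -0.0017]
    - [1, 0.038, 0.484, -0.03, -0.0017]
    - [1, 0.038, 0.484, -0.03, -0.0017]

```text
time: 5.92
tcp_pos: [0.4543, 0.2454, 0.1204]
tool_rot: [[-0.973, 0.229, -0.001], [0.229, 0.973, -0.0], [0.001, -0.001, -1.0]]
ft_force: [0.2, -1.2, -4.3]
gripper_width: 0.0133
gripper_force: 30.0
```

```bash
cat >> h.py <<'E'
def grab(n):
    c=optics.camera(n); return c,world(c)
E
python3 - <<'E'
from h import *
plan((.4532,.2433,.0595,76.5))
c,W=grab("top")
print("socket",rim(W,(.484,.365),.13,.17))
E
```

```text
t 5.92 tcp [0.4543 0.2454 0.1204] yaw 76.75 F [ 0.2 -1.2 -4.3] w 0.0133 30.013906251406297
[0.0009, -0.0038, 0.1015] turn 0.0014 dist mm 61h.py:13: RuntimeWarning: Mean of empty slice.
  r=least_squares(lambda p:np.hypot(P[:,0]-p[0],P[:,1]-p[1])-p[2],[*P.mean(0)[:2],.03],loss="soft_l1",f_scale=.002)
  ret = um.true_divide(
Traceback (most recent call last):
  File "h.py", line 17, in rim
    P=W[m]; return circ(P),np.median(P[:,2]),len(P)
                   ~~~~^^^
  File "h.py", line 13, in circ
    r=least_squares(lambda p:np.hypot(P[:,0]-p[0],P[:,1]-p[1])-p[2],[*P.mean(0)[:2],.03],loss="soft_l1",f_scale=.002)
ValueError: Initial guess is outside of provided bounds
```

Emit:
apply_moves:
  targets:
    - [1, 0.001, -0.0038, 0.04, 0.0014]
    - [1, 0.001, -0.0038, 0.07, 0.0014]
    - [1, 0.001, -0.0038, 0.09, 0.0014]
    - [1, 0.001, -0.0038, 0.098, 0.0014]
    - [1, 0.001, -0.0038, 0.1, 0.0014]
    - [1, 0.001, -0.0038, 0.1, 0.0014]
    - [1, 0.001, -0.0038, 0.1, 0.0014]

```text
time: 6.55
tcp_pos: [0.4545, 0.2415, 0.0621]
tool_rot: [[-0.971, 0.238, 0.001], [0.238, 0.971, 0.001], [-0.001, 0.001, -1.0]]
ft_force: [0.1, 0.6, -3.8]
gripper_width: 0.0141
gripper_force: 30.0
```

Run:
```python
from h import *
plan((.4532,.2433,.0595,76.5))
```

```text
t 6.55 tcp [0.4545 0.2415 0.0621] yaw 76.23 F [ 0.1  0.6 -3.8] w 0.0141 30.025586241390556
[0.0028, 0.0025, 0.0043] turn -0.0015 dist mm 3
```

Emit:
apply_moves:
  targets:
    - [1, 0.0025, 0.0025, 0.001, -0.0014]
    - [1, 0.0025, 0.0025, 0.0035, -0.0014]
    - [1, 0.0025, 0.0025, 0.0043, -0.0014]
    - [1, 0.0025, 0.0025, 0.0045, -0.0014]

```text
time: 6.88
tcp_pos: [0.453, 0.2436, 0.0589]
tool_rot: [[-0.972, 0.233, 0.001], [0.233, 0.972, 0.001], [-0.001, 0.001, -1.0]]
ft_force: [0.4, 0.1, -2.7]
gripper_width: 0.0141
gripper_force: 30.0
```

Emit:
apply_moves:
  targets:
    - [-1, 0, 0, 0, 0]
    - [-1, 0, 0, 0, 0]
    - [-1, 0, 0, 0, 0]
    - [-1, 0, 0, 0, 0]
    - [-1, 0, 0, 0, 0]
    - [-1, 0, 0, 0, 0]
    - [-1, 0, 0, -0.06, 0]
    - [-1, 0, 0, -0.13, 0]
    - [-1, 0, 0, -0.2, 0]
    - [-1, 0, 0, -0.26, 0]

```text
time: 7.72
tcp_pos: [0.4528, 0.2431, 0.2171]
tool_rot: [[-0.972, 0.234, 0.001], [0.234, 0.972, 0.0], [-0.001, 0.0, -1.0]]
ft_force: [0.8, -0.7, 0.4]
gripper_width: 0.0786
gripper_force: 0.0
```

Run:
```python
from h import *
plan((.566,.072,.12,76.5),(.45,.05,.22,76.5))
```

```text
t 7.72 tcp [0.4528 0.2431 0.2171] yaw 76.48 F [ 0.8 -0.7  0.4] w 0.0786 0.0
[-0.2499, -0.2332, 0.1618] turn -0.0001 dist mm 227
[-0.0706, -0.314, -0.005] turn -0.0001 dist mm 193
```

Run:
```python
from h import *
plan((.566,.072,.14,20))
```

```text
t 7.72 tcp [0.4528 0.2431 0.2171] yaw 76.48 F [ 0.8 -0.7  0.4] w 0.0786 0.0
[-0.25, -0.2332, 0.1285] turn 0.3138 dist mm 219
```

Emit:
apply_moves:
  targets:
    - [-1, -0.06, -0.06, 0, 0.04]
    - [-1, -0.12, -0.12, 0, 0.08]
    - [-1, -0.18, -0.18, 0.02, 0.12]
    - [-1, -0.25, -0.233, 0.1, 0.16]
    - [-1, -0.25, -0.233, 0.12, 0.2]
    - [-1, -0.25, -0.233, 0.13, 0.24]
    - [-1, -0.25, -0.233, 0.13, 0.28]
    - [-1, -0.25, -0.233, 0.13, 0.3138]
    - [-1, -0.25, -0.233, 0.13, 0.3138]

```text
time: 8.47
tcp_pos: [0.5658, 0.0719, 0.136]
tool_rot: [[-0.338, 0.941, -0.001], [0.941, 0.338, -0.001], [-0.0, -0.001, -1.0]]
ft_force: [-0.3, -0.0, -0.5]
gripper_width: 0.0881
gripper_force: 0.0
```

```bash
cat > chk.py <<'E'
from h import *
c,W=grab("top");img=c["img"];hsv=cv2.cvtColor(img,cv2.COLOR_RGB2HSV)
h=(W[...,2]>.085)&(W[...,2]<.1)&(hsv[...,0]>20)&(hsv[...,0]<35)&(hsv[...,1]>150)&(W[...,1]>.1)
H=rect(W[h]);print("handle",H)
S=rim(W,(.484,.365),.08,.1);print("socket",S)
d=S[0][:2]-H[:2]/1000;print("caddy yaw",np.degrees(np.arctan2(d[1],d[0])),"len",np.hypot(*d),"centre",H[:2]/1000+d*67/125,"socket c",H[:2]/1000+d)
for n,xy in(("green",(.566,.072)),("red",(.5355,-.1)),("orange",(.675,-.074))):
    try:print(n,rim(W,xy))
    except Exception:print(n,"-")
E
python3 -c "
from h import *
plan((.566,.072,.058,20))"; python3 chk.py
```

```text
t 8.47 tcp [0.5658 0.0719 0.136 ] yaw 19.76 F [-0.3 -0.  -0.5] w 0.0881 0.0
[0.0001, 0.0005, 0.13] turn -0.0013 dist mm 78
handle [475.3 390.4   0.    0.    0. ]
socket (array([0.48064034, 0.36095903, 0.02921588]), np.float64(0.08829240800845638), 246)
caddy yaw -79.71881993497328 len 0.029921400419702468 centre [0.47816242 0.37461964] socket c [0.48064034 0.36095903]
green (array([-18.58460202,  -9.78031972,  21.50651282]), np.float64(0.07793978696213447), 4)
red (array([ 0.53564001, -0.10012717,  0.02898   ]), np.float64(0.07907095493495447), 166)
orange (array([ 0.67481348, -0.07380784,  0.02914824]), np.float64(0.0793177086292858), 172)
```

Emit:
apply_moves:
  targets:
    - [-1, 0, 0.0005, 0.06, -0.0013]
    - [-1, 0, 0.0005, 0.12, -0.0013]
    - [-1, 0, 0.0005, 0.13, -0.0013]
    - [-1, 0, 0.0005, 0.13, -0.0013]
    - [1, 0, 0.0005, 0.13, -0.0013]
    - [1, 0, 0.0005, 0.13, -0.0013]
    - [1, 0, 0.0005, 0.13, -0.0013]
    - [1, 0, 0.0005, 0.13, -0.0013]
    - [1, 0, 0.0005, 0.13, -0.0013]
    - [1, 0, 0.0005, 0.13, -0.0013]

```text
time: 9.35
tcp_pos: [0.5673, 0.0725, 0.0601]
tool_rot: [[-0.346, 0.938, 0.002], [0.938, 0.346, 0.001], [-0.0, 0.002, -1.0]]
ft_force: [-1.3, -0.5, 6.8]
gripper_width: 0.0597
gripper_force: 29.2
```

Emit:
apply_moves:
  targets:
    - [1, 0, 0, 0, 0]
    - [1, 0, 0, 0, 0]
    - [1, 0, 0, -0.05, 0]
    - [1, 0, 0, -0.11, 0]
    - [1, 0, 0, -0.17, 0]
    - [1, 0, 0, -0.23, 0]
    - [1, 0, 0, -0.28, 0]
    - [1, 0, 0, -0.28, 0]

```text
time: 10.02
tcp_pos: [0.5699, 0.0725, 0.2333]
tool_rot: [[-0.346, 0.938, 0.01], [0.938, 0.346, 0.003], [-0.001, 0.011, -1.0]]
ft_force: [0.0, -0.1, -0.0]
gripper_width: 0.0596
gripper_force: 29.9
```

```bash
python3 -c "
from h import *
plan((.4823,.3648,.22,20))"; sed -i 's/^H=rect/print(h.sum());save("chk",img[120:320,40:300]);H=rect/' chk.py; python3 chk.py
```

```text
t 10.02 tcp [0.5699 0.0725 0.2333] yaw 20.23 F [ 0.  -0.1 -0. ] w 0.0596 29.886668993131025
[0.5077, 0.0313, 0.0219] turn 0.0013 dist mm 305
1
handle [488.7 390.7   0.    0.    0. ]
socket (array([0.48043075, 0.36101443, 0.02922237]), np.float64(0.08737384297412255), 246)
caddy yaw -105.56576961220048 len 0.03081580362435897 centre [0.48426768 0.37478853] socket c [0.48043075 0.36101443]
green -
red (array([ 0.5354779 , -0.10016954,  0.02894834]), np.float64(0.07914766822257065), 167)
orange (array([ 0.67486068, -0.07376098,  0.02919415]), np.float64(0.07819258422487535), 170)h.py:13: RuntimeWarning: Mean of empty slice.
  r=least_squares(lambda p:np.hypot(P[:,0]-p[0],P[:,1]-p[1])-p[2],[*P.mean(0)[:2],.03],loss="soft_l1",f_scale=.002)
  ret = um.true_divide(
```

View pics/chk.png

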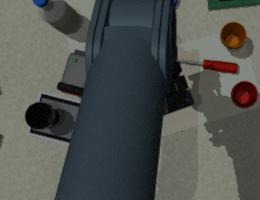

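```bash
cat > sock.py <<'E'
from h import *
import sys
c,W=grab("top")
for z0,z1 in((.08,.1),(.086,.097)):
    print(rim(W,(.482,.363),z0,z1))
m=(np.hypot(W[...,0]-.482,W[...,1]-.363)<.045)&(W[...,2]>.086)&(W[...,2]<.097);P=W[m]
(cx,cy),r=cv2.minEnclosingCircle((P[:,:2]*1000).astype(np.float32));print("enc",cx,cy,r, P[:,:2].min(0),P[:,:2].max(0))
c,W=grab("side");hsv=cv2.cvtColor(c["img"],cv2.COLOR_RGB2HSV)
h=(W[...,2]>.02)&(W[...,2]<.1)&(hsv[...,0]>18)&(hsv[...,0]<38)&(hsv[...,1]>130)&(W[...,1]>.15)&(W[...,1]<.35)&(W[...,0]<.55)
t=W[h&(W[...,2]>.087)];print("handle all",h.sum(),rect(W[h]),"top",len(t),rect(t) if len(t)>4 else "",np.median(t,0))
save("side5",cv2.resize(c["img"][60:260,150:350],None,fx=2.5,fy=2.5))
E
python3 sock.py
```

```text
(array([0.48064097, 0.36109184, 0.02930969]), np.float64(0.08831439533802851), 237)
(array([0.48070554, 0.36161598, 0.0295995 ]), np.float64(0.0898299132428248), 152)
enc 480.02490234375 361.79522705078125 32.047523498535156 [0.45088981 0.33012207] [0.51166416 0.39347764]
handle all 304 [466.  287.7 122.1  58.   75.5] top 64 [453.6 238.4  57.5  20.5 -14.5] [0.45185284 0.2374164  0.09338613]
```

View pics/side5.png

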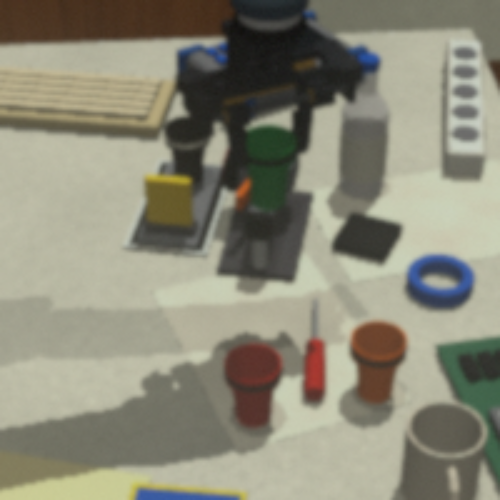

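```bash
python3 -c "
from h import *
plan((.4806,.3616,.20,20))"
```

```text
t 10.17 tcp [0.5659 0.0726 0.2266] yaw 20.28 F [ 0.4 -1.  -0.1] w 0.0596 29.888872926385375
[0.5011, 0.0335, 0.0446] turn 0.0015 dist mm 303
```

Emit:
apply_moves:
  targets:
    - [1, 0.501, 0.0335, 0.02, 0.0015]
    - [1, 0.501, 0.0335, 0.02, 0.0015]
    - [1, 0.501, 0.0335, 0.02, 0.0015]
    - [1, 0.501, 0.0335, 0.02, 0.0015]
    - [1, 0.501, 0.0335, 0.02, 0.0015]
    - [1, 0.501, 0.0335, 0.04, 0.0015]
    - [1, 0.501, 0.0335, 0.0446, 0.0015]
    - [1, 0.501, 0.0335, 0.0446, 0.0015]
    - [1, 0.501, 0.0335, 0.0446, 0.0015]
    - [1, 0.501, 0.0335, 0.0446, 0.0015]

```text
time: 11.0
tcp_pos: [0.4802, 0.3607, 0.1982]
tool_rot: [[-0.343, 0.939, -0.002], [0.939, 0.343, -0.003], [-0.002, -0.003, -1.0]]
ft_force: [0.0, -0.6, -1.3]
gripper_width: 0.0595
gripper_force: 29.9
```

Run:
```python
from h import *
plan((.4806,.3616,.1075,20))
c,W=grab("top");hsv=cv2.cvtColor(c["img"],cv2.COLOR_RGB2HSV)
h=(W[...,2]>.085)&(W[...,2]<.1)&(hsv[...,0]>20)&(hsv[...,0]<35)&(hsv[...,1]>150)&(W[...,1]>.1)&(W[...,1]<.33)
print(h.sum(), rect(W[h]) if h.sum()>5 else "")
c,W=grab("side");hsv=cv2.cvtColor(c["img"],cv2.COLOR_RGB2HSV)
m=(hsv[...,0]>40)&(hsv[...,0]<85)&(hsv[...,1]>100)&(W[...,2]>.09)&(W[...,1]>.25)&(W[...,1]<.45)&(W[...,0]<.6)&(W[...,0]>.4)
P=W[m];print("green z",len(P),np.percentile(P[:,2],[1,5,50,95,99]),np.median(P,0))
```

```text
t 11.0 tcp [0.4802 0.3607 0.1982] yaw 20.06 F [ 0.  -0.6 -1.3] w 0.0595 29.885746307118097
[0.0015, 0.0016, 0.1512] turn 0.0003 dist mm 91
180 [494.7 208.  161.8  32.7 -37.1]
green z 229 [0.15517503 0.16477463 0.20358627 0.2196237  0.22185868] [0.48067338 0.37234176 0.20358627]
```

Emit:
apply_moves:
  targets:
    - [1, 0.0015, 0.0015, 0.05, 0]
    - [1, 0.0015, 0.0015, 0.09, 0]
    - [1, 0.0015, 0.0015, 0.12, 0]
    - [1, 0.0015, 0.0015, 0.14, 0]
    - [1, 0.0015, 0.0015, 0.15, 0]
    - [1, 0.0015, 0.0015, 0.155, 0]
    - [1, 0.0015, 0.0015, 0.155, 0]

```text
time: 11.68
tcp_pos: [0.482, 0.3618, 0.107]
tool_rot: [[-0.341, 0.94, 0.0], [0.94, 0.341, -0.0], [-0.0, -0.0, -1.0]]
ft_force: [-0.7, -0.2, 0.3]
gripper_width: 0.0596
gripper_force: 30.0
```

Emit:
apply_moves:
  targets:
    - [1, 0, 0, 0.002, 0]
    - [1, 0, 0, 0.004, 0]
    - [1, 0, 0, 0.005, 0]
    - [1, 0, 0, 0.005, 0]

```text
time: 12.02
tcp_pos: [0.4818, 0.3626, 0.1042]
tool_rot: [[-0.342, 0.94, 0.001], [0.94, 0.342, 0.0], [0.0, 0.001, -1.0]]
ft_force: [-0.6, -1.1, 0.3]
gripper_width: 0.0595
gripper_force: 30.0
```

Emit:
apply_moves:
  targets:
    - [1, 0, 0, 0.0025, 0]
    - [1, 0, 0, 0.005, 0]
    - [1, 0, 0, 0.005, 0]
    - [1, 0, 0, 0.005, 0]

```text
time: 12.35
tcp_pos: [0.4817, 0.3625, 0.1008]
tool_rot: [[-0.342, 0.94, 0.0], [0.94, 0.342, -0.0], [-0.0, 0.0, -1.0]]
ft_force: [-0.1, 0.7, -1.0]
gripper_width: 0.06
gripper_force: 30.0
```

Emit:
apply_moves:
  targets:
    - [1, 0, 0, 0.0025, 0]
    - [1, 0, 0, 0.005, 0]
    - [1, 0, 0, 0.005, 0]
    - [1, 0, 0, 0.005, 0]

```text
time: 12.68
tcp_pos: [0.4817, 0.3625, 0.0978]
tool_rot: [[-0.342, 0.94, 0.0], [0.94, 0.342, -0.0], [-0.0, 0.0, -1.0]]
ft_force: [0.3, 0.4, -0.7]
gripper_width: 0.0599
gripper_force: 30.0
```

Emit:
apply_moves:
  targets:
    - [1, 0, 0, 0.002, 0]
    - [1, 0, 0, 0.004, 0]
    - [1, 0, 0, 0.004, 0]
    - [1, 0, 0, 0.004, 0]

```text
time: 13.02
tcp_pos: [0.4817, 0.3627, 0.0958]
tool_rot: [[-0.342, 0.94, 0.0], [0.94, 0.342, 0.0], [0.0, 0.0, -1.0]]
ft_force: [-0.5, -0.5, 3.3]
gripper_width: 0.06
gripper_force: 29.6
```

Emit:
apply_moves:
  targets:
    - [1, 0, 0, 0.002, 0]
    - [1, 0, 0, 0.003, 0]
    - [1, 0, 0, 0.003, 0]
    - [1, 0, 0, 0.003, 0]

```text
time: 13.35
tcp_pos: [0.4818, 0.3629, 0.0947]
tool_rot: [[-0.342, 0.94, 0.0], [0.94, 0.342, 0.001], [0.001, 0.0, -1.0]]
ft_force: [-2.4, -0.5, 10.1]
gripper_width: 0.0597
gripper_force: 29.0
```

```bash
cat > nest.py <<'E'
from h import *
import sys
lo,hi,cx,cy,zb=int(sys.argv[1]),int(sys.argv[2]),float(sys.argv[3]),float(sys.argv[4]),float(sys.argv[5])
F=[]
for i in range(3):
    c,W=grab("side");s=sensors.sense();F.append(s["ft_force"][2])
print("Fz",np.round(F,1),"tcp",np.round(s["tcp_pos"],4),"w",s["gripper_width"])
hsv=cv2.cvtColor(c["img"],cv2.COLOR_RGB2HSV);H=hsv[...,0]
hm=((H>=lo)&(H<=hi)) if lo<hi else ((H>=lo)|(H<=hi))
m=hm&(hsv[...,1]>100)&(W[...,2]>zb)&(np.hypot(W[...,0]-cx,W[...,1]-cy)<.05)
P=W[m];print("cup",len(P),"z pct",np.round(np.percentile(P[:,2],[1,5,50,95,99]),4),"med",np.round(np.median(P,0),4))
E
python3 nest.py 40 85 .481 .362 .06
```

```text
Fz [10.  10.7 10.2] tcp [0.4818 0.3628 0.0946] w 0.05955270162411082
cup 86 z pct [0.0859 0.0901 0.1023 0.113  0.1167] med [0.4828 0.3856 0.1023]
```

Emit:
apply_moves:
  targets:
    - [1, 0, 0, -0.001, 0]
    - [-1, 0, 0, -0.001, 0]
    - [-1, 0, 0, -0.001, 0]
    - [-1, 0, 0, -0.001, 0]
    - [-1, 0, 0, -0.001, 0]
    - [-1, 0, 0, -0.001, 0]

```text
time: 14.0
tcp_pos: [0.4815, 0.3624, 0.0941]
tool_rot: [[-0.342, 0.94, -0.0], [0.94, 0.342, -0.0], [-0.0, -0.0, -1.0]]
ft_force: [-0.2, 0.6, -0.1]
gripper_width: 0.0877
gripper_force: 0.0
```

```bash
python3 nest.py 40 85 .481 .362 .06
```

```text
Fz [ 0.2  0.9 -0.4] tcp [0.4816 0.3625 0.0942] w 0.08818628763915716
cup 80 z pct [0.0848 0.0881 0.1024 0.1128 0.1158] med [0.4825 0.3862 0.1024]
```

Emit:
apply_moves:
  targets:
    - [-1, 0, 0, -0.05, 0]
    - [-1, 0, 0, -0.1, 0]
    - [-1, 0, 0, -0.16, 0]
    - [-1, -0.1, 0, -0.16, 0]
    - [-1, -0.17, 0, -0.16, 0]
    - [-1, -0.2, 0, -0.16, 0]
    - [-1, -0.2, 0, -0.16, 0]

```text
time: 14.73
tcp_pos: [0.5259, 0.2403, 0.1912]
tool_rot: [[-0.331, 0.944, 0.003], [0.943, 0.331, -0.004], [-0.005, 0.001, -1.0]]
ft_force: [-0.2, -1.4, 0.4]
gripper_width: 0.0882
gripper_force: 0.0
```

```bash
cat > rimz.py <<'E'
from h import *
import sys
z0=float(sys.argv[1])
for n in("top","side"):
    c,W=grab(n)
    for nm,xy,a,b in(("stack",(.482,.363),z0-.006,z0+.006),("red",(.5355,-.1),.074,.086),("orange",(.6748,-.0738),.074,.086)):
        m=(np.hypot(W[...,0]-xy[0],W[...,1]-xy[1])<.05)&(W[...,2]>a)&(W[...,2]<b);P=W[m]
        if len(P)<8: print(n,nm,len(P));continue
        q=circ(P);d=np.hypot(P[:,0]-q[0],P[:,1]-q[1]);R=P[(d>.0285)&(d<.032)]
        A=np.c_[R[:,:2]-q[:2],np.ones(len(R))];cf=np.linalg.lstsq(A,R[:,2],rcond=None)[0]
        print(n,nm,len(P),len(R),np.round(q,4),"rim z med",np.round(np.median(R[:,2]),4),"p90",np.round(np.percentile(R[:,2],90),4),"plane",np.round(cf,4))
E
python3 rimz.py .1155; python3 -c "
from h import *
plan((.4816,.3625,.2,20))"
```

```text
top stack 29 11 [0.4821 0.3643 0.0324] rim z med 0.1149 p90 0.116 plane [0.2646 0.4912 0.1314]
top red 140 96 [ 0.5355 -0.1002  0.0292] rim z med 0.0805 p90 0.0828 plane [-0.0057 -0.0139  0.0802]
top orange 139 104 [ 0.675  -0.0739  0.0294] rim z med 0.0809 p90 0.0832 plane [0.0043 0.0022 0.0803]
side stack 60 31 [0.481  0.3618 0.03  ] rim z med 0.1142 p90 0.1162 plane [ 0.0362 -0.0128  0.1137]
side red 122 76 [ 0.5352 -0.1004  0.0297] rim z med 0.0782 p90 0.0815 plane [-0.0221 -0.0081  0.0782]
side orange 113 66 [ 0.6753 -0.0738  0.0295] rim z med 0.0785 p90 0.0819 plane [-0.0159 -0.0021  0.0786]
t 14.83 tcp [0.5233 0.2479 0.1905] yaw 19.76 F [0.  0.4 0.9] w 0.0881 0.0
[0.2033, -0.0008, -0.0159] turn -0.0013 dist mm 122
```

```bash
python3 -c "
from h import *
plan((.5355,-.1002,.15,20))"
```

```text
t 14.83 tcp [0.5233 0.2479 0.1905] yaw 19.76 F [0.  0.4 0.9] w 0.0881 0.0
[-0.5528, -0.177, 0.0676] turn -0.0013 dist mm 351
```

Emit:
apply_moves:
  targets:
    - [-1, -0.553, -0.177, 0.065, -0.0013]
    - [-1, -0.553, -0.177, 0.065, -0.0013]
    - [-1, -0.553, -0.177, 0.065, -0.0013]
    - [-1, -0.553, -0.177, 0.065, -0.0013]
    - [-1, -0.553, -0.177, 0.065, -0.0013]
    - [-1, -0.553, -0.177, 0.065, -0.0013]
    - [-1, -0.553, -0.177, 0.065, -0.0013]
    - [-1, -0.553, -0.177, 0.065, -0.0013]
    - [-1, -0.553, -0.177, 0.065, -0.0013]
    - [-1, -0.553, -0.177, 0.065, -0.0013]

```text
time: 15.67
tcp_pos: [0.536, -0.1025, 0.151]
tool_rot: [[-0.34, 0.94, -0.0], [0.94, 0.34, -0.002], [-0.002, -0.001, -1.0]]
ft_force: [-0.3, 0.5, 1.3]
gripper_width: 0.0884
gripper_force: 0.0
```

```bash
python3 -c "
from h import *
plan((.5355,-.1002,.061,20))"; python3 rimz.py .1155;python3 chk.py 2>&1| head -6
```

```text
t 15.67 tcp [ 0.536  -0.1025  0.151 ] yaw 19.91 F [-0.3  0.5  1.3] w 0.0884 0.0
[0.0042, 0.0007, 0.1501] turn -0.0005 dist mm 90
top stack 166 130 [0.481  0.3615 0.0295] rim z med 0.1143 p90 0.1165 plane [-0.0026  0.0021  0.114 ]
top red 0
top orange 96 66 [ 0.6754 -0.0738  0.0292] rim z med 0.08 p90 0.0831 plane [ 0.0243 -0.0002  0.0795]
side stack 70 35 [0.4814 0.3624 0.03  ] rim z med 0.113 p90 0.116 plane [-0.0149 -0.0283  0.113 ]
side red 124 78 [ 0.5353 -0.1007  0.0296] rim z med 0.0791 p90 0.0818 plane [ 0.0177 -0.0018  0.0789]
side orange 116 74 [ 0.6751 -0.0734  0.0293] rim z med 0.0786 p90 0.0808 plane [-0.0146 -0.0007  0.0781]
h.py:13: RuntimeWarning: Mean of empty slice.
  r=least_squares(lambda p:np.hypot(P[:,0]-p[0],P[:,1]-p[1])-p[2],[*P.mean(0)[:2],.03],loss="soft_l1",f_scale=.002)
  ret = um.true_divide(
174
handle [500.2 208.  169.5  30.8 -34.7]
```

Emit:
apply_moves:
  targets:
    - [-1, 0.004, 0, 0.06, 0]
    - [-1, 0.004, 0, 0.12, 0]
    - [-1, 0.004, 0, 0.15, 0]
    - [-1, 0.004, 0, 0.15, 0]
    - [1, 0.004, 0, 0.15, 0]
    - [1, 0.004, 0, 0.15, 0]
    - [1, 0.004, 0, 0.15, 0]
    - [1, 0.004, 0, 0.15, 0]
    - [1, 0.004, 0, 0.15, 0]
    - [1, 0.004, 0, 0.15, 0]

```text
time: 16.65
tcp_pos: [0.5363, -0.0964, 0.0627]
tool_rot: [[-0.345, 0.938, 0.002], [0.938, 0.345, -0.0], [-0.001, 0.002, -1.0]]
ft_force: [-1.0, -0.3, 7.2]
gripper_width: 0.0596
gripper_force: 32.6
```

Emit:
apply_moves:
  targets:
    - [1, 0, 0, 0, 0]
    - [1, 0, 0, 0, 0]
    - [1, 0, 0, -0.05, 0]
    - [1, 0, 0, -0.11, 0]
    - [1, 0, 0, -0.17, 0]
    - [1, 0, 0, -0.23, 0]
    - [1, 0, 0, -0.28, 0]
    - [1, 0, 0, -0.28, 0]
    - [1, 0, 0, -0.28, 0]

```text
time: 17.4
tcp_pos: [0.5365, -0.0962, 0.2313]
tool_rot: [[-0.346, 0.938, 0.004], [0.938, 0.346, 0.0], [-0.001, 0.004, -1.0]]
ft_force: [0.3, 0.4, -1.1]
gripper_width: 0.0594
gripper_force: 33.0
```

```bash
python3 -c "
from h import *
plan((.481,.3617,.235,20))
c,W=grab('top');hsv=cv2.cvtColor(c['img'],cv2.COLOR_RGB2HSV)
h=(W[...,2]>.085)&(W[...,2]<.1)&(hsv[...,0]>20)&(hsv[...,0]<35)&(hsv[...,1]>150)&(W[...,1]>.1)&(W[...,1]<.29)&(W[...,0]<.5)
print(h.sum(), rect(W[h]) if h.sum()>5 else '')
"; python3 nest.py 170 8 .536 -.1 .1
```

```text
t 17.4 tcp [ 0.5365 -0.0962  0.2313] yaw 20.22 F [ 0.3  0.4 -1.1] w 0.0594 32.99784031499257
[0.7481, 0.177, -0.0063] turn 0.0012 dist mm 461
174 [453.  240.1  57.4  15.  -13.7]
Fz [-0.8 -0.6  0.3] tcp [ 0.5344 -0.0959  0.2279] w 0.05968549840911611
cup 531 z pct [0.175  0.1806 0.2258 0.2457 0.2566] med [ 0.5339 -0.1096  0.2258]
```

```bash
python3 -c "
from h import *
plan((.4799,.3648,.22,20))"
```

```text
t 17.6 tcp [ 0.5344 -0.0959  0.2279] yaw 20.22 F [-0.2 -0.   0.3] w 0.0597 32.99824526852717
[0.7518, 0.1802, 0.0135] turn 0.0012 dist mm 464
```

Emit:
apply_moves:
  targets:
    - [1, 0.752, 0.18, 0.013, 0.0012]
    - [1, 0.752, 0.18, 0.013, 0.0012]
    - [1, 0.752, 0.18, 0.013, 0.0012]
    - [1, 0.752, 0.18, 0.013, 0.0012]
    - [1, 0.752, 0.18, 0.013, 0.0012]
    - [1, 0.752, 0.18, 0.013, 0.0012]
    - [1, 0.752, 0.18, 0.013, 0.0012]
    - [1, 0.752, 0.18, 0.013, 0.0012]
    - [1, 0.752, 0.18, 0.013, 0.0012]
    - [1, 0.752, 0.18, 0.013, 0.0012]

```text
time: 18.43
tcp_pos: [0.4851, 0.3191, 0.2209]
tool_rot: [[-0.342, 0.94, -0.002], [0.94, 0.342, -0.002], [-0.001, -0.002, -1.0]]
ft_force: [1.5, 0.0, -0.4]
gripper_width: 0.0599
gripper_force: 33.0
```

```bash
python3 -c "
from h import *
plan((.4799,.3648,.14,20))"
```

```text
t 18.43 tcp [0.4851 0.3191 0.2209] yaw 20.0 F [ 1.5  0.  -0.4] w 0.0599 32.998949722482394
[0.0746, 0.0182, 0.1346] turn -0.0 dist mm 93
```

Emit:
apply_moves:
  targets:
    - [1, 0.068, 0.017, 0, 0]
    - [1, 0.068, 0.017, 0, 0]
    - [1, 0.068, 0.017, 0.05, 0]
    - [1, 0.068, 0.017, 0.09, 0]
    - [1, 0.068, 0.017, 0.11, 0]
    - [1, 0.068, 0.017, 0.11, 0]
    - [1, 0.068, 0.017, 0.11, 0]
    - [1, 0.068, 0.017, 0.11, 0]

```text
time: 19.1
tcp_pos: [0.4823, 0.3593, 0.157]
tool_rot: [[-0.342, 0.94, 0.0], [0.94, 0.342, 0.0], [0.0, 0.0, -1.0]]
ft_force: [-0.2, 0.4, -0.9]
gripper_width: 0.0597
gripper_force: 32.9
```

```bash
python3 -c "
from h import *
plan((.4799,.3648,.130,20))"; python3 nest.py 170 8 .481 .362 .1; python3 nest.py 40 85 .481 .362 .06
```

```text
t 19.1 tcp [0.4823 0.3593 0.157 ] yaw 19.98 F [-0.2  0.4 -0.9] w 0.0597 32.94099858485424
[0.0099, -0.0006, 0.045] turn -0.0001 dist mm 28
Fz [ 0.5 -1.5 -0.3] tcp [0.4823 0.3595 0.1573] w 0.059879451992650067
cup 318 z pct [0.118  0.1235 0.1606 0.1757 0.1922] med [0.482  0.3421 0.1606]
Fz [-0.  -0.3  0.6] tcp [0.4823 0.3596 0.157 ] w 0.05971789809188727
cup 3 z pct [0.1091 0.1093 0.1107 0.2994 0.3162] med [0.4558 0.3726 0.1107]
```

Emit:
apply_moves:
  targets:
    - [1, 0.0099, 0, 0, 0]
    - [1, 0.0099, 0, 0.01, 0]
    - [1, 0.0099, 0, 0.025, 0]
    - [1, 0.0099, 0, 0.037, 0]
    - [1, 0.0099, 0, 0.042, 0]
    - [1, 0.0099, 0, 0.042, 0]

```text
time: 19.9
tcp_pos: [0.48, 0.3646, 0.13]
tool_rot: [[-0.342, 0.94, -0.0], [0.94, 0.342, -0.001], [-0.001, -0.001, -1.0]]
ft_force: [1.6, 0.7, -1.3]
gripper_width: 0.0602
gripper_force: 33.0
```

Emit:
apply_moves:
  targets:
    - [1, 0, 0, 0.0025, 0]
    - [1, 0, 0, 0.005, 0]
    - [1, 0, 0, 0.005, 0]
    - [1, 0, 0, 0.005, 0]

```text
time: 20.23
tcp_pos: [0.4799, 0.3649, 0.128]
tool_rot: [[-0.342, 0.94, -0.0], [0.94, 0.342, -0.0], [-0.0, -0.0, -1.0]]
ft_force: [1.4, -0.0, -1.7]
gripper_width: 0.06
gripper_force: 33.0
```

Emit:
apply_moves:
  targets:
    - [1, 0, 0, 0.0025, 0]
    - [1, 0, 0, 0.005, 0]
    - [1, 0, 0, 0.005, 0]
    - [1, 0, 0, 0.005, 0]

```text
time: 20.57
tcp_pos: [0.4799, 0.3651, 0.1252]
tool_rot: [[-0.342, 0.94, -0.0], [0.94, 0.342, 0.0], [0.0, -0.0, -1.0]]
ft_force: [0.2, 0.8, 0.9]
gripper_width: 0.0596
gripper_force: 33.0
```

Emit:
apply_moves:
  targets:
    - [1, 0, 0, 0.002, 0]
    - [1, 0, 0, 0.0035, 0]
    - [1, 0, 0, 0.0035, 0]
    - [1, 0, 0, 0.0035, 0]

```text
time: 20.9
tcp_pos: [0.48, 0.3652, 0.1233]
tool_rot: [[-0.342, 0.94, 0.0], [0.94, 0.342, 0.0], [0.0, 0.0, -1.0]]
ft_force: [-1.5, 0.4, 5.4]
gripper_width: 0.0598
gripper_force: 33.0
```

```bash
python3 nest.py 170 8 .481 .362 .1
```

```text
Fz [6.  6.1 5.2] tcp [0.48   0.3651 0.1233] w 0.05975391435887963
cup 219 z pct [0.1131 0.1162 0.1318 0.1426 0.1541] med [0.4803 0.3774 0.1318]
```

Emit:
apply_moves:
  targets:
    - [-1, 0, 0, 0, 0]
    - [-1, 0, 0, 0, 0]
    - [-1, 0, 0, 0, 0]
    - [-1, 0, 0, 0, 0]
    - [-1, 0, 0, 0, 0]
    - [-1, 0, 0, -0.06, 0]
    - [-1, 0, 0, -0.12, 0]
    - [-1, -0.06, 0, -0.12, 0]
    - [-1, -0.12, 0, -0.12, 0]
    - [-1, -0.19, 0, -0.12, 0]

```text
time: 21.88
tcp_pos: [0.5189, 0.2588, 0.1956]
tool_rot: [[-0.345, 0.938, 0.001], [0.938, 0.345, 0.001], [0.001, 0.002, -1.0]]
ft_force: [1.0, -0.0, 0.5]
gripper_width: 0.088
gripper_force: 0.0
```

```bash
python3 -c "
from h import *
plan((.6748,-.0738,.15,20))"
```

```text
t 21.88 tcp [0.5189 0.2588 0.1956] yaw 20.2 F [ 1.  -0.   0.5] w 0.088 0.0
[-0.6101, 0.0523, 0.0755] turn 0.0011 dist mm 370
```

Emit:
apply_moves:
  targets:
    - [-1, -0.607, 0.052, 0.0, 0.0011]
    - [-1, -0.607, 0.052, 0.0, 0.0011]
    - [-1, -0.607, 0.052, 0.05, 0.0011]
    - [-1, -0.607, 0.052, 0.07, 0.0011]
    - [-1, -0.607, 0.052, 0.07, 0.0011]
    - [-1, -0.607, 0.052, 0.07, 0.0011]
    - [-1, -0.607, 0.052, 0.07, 0.0011]
    - [-1, -0.607, 0.052, 0.07, 0.0011]
    - [-1, -0.607, 0.052, 0.07, 0.0011]
    - [-1, -0.607, 0.052, 0.07, 0.0011]

```text
time: 22.72
tcp_pos: [0.6731, -0.0838, 0.1521]
tool_rot: [[-0.33, 0.944, -0.0], [0.944, 0.33, -0.006], [-0.006, -0.002, -1.0]]
ft_force: [-1.9, -1.8, 0.5]
gripper_width: 0.0881
gripper_force: 0.0
```

```bash
python3 rimz.py .139; python3 -c "
from h import *
c,W=grab('side')
plan((.6750,-.0738,.061,20))"
```

```text
top stack 215 158 [0.4804 0.3598 0.0294] rim z med 0.1395 p90 0.1425 plane [-0.0162  0.0151  0.1391]
top red 0
top orange 0
side stack 110 51 [0.4805 0.3603 0.0296] rim z med 0.1383 p90 0.1419 plane [-0.0047  0.0068  0.1384]
side red 0
side orange 123 75 [ 0.6747 -0.0739  0.0294] rim z med 0.0782 p90 0.0815 plane [-0.0018  0.0022  0.0783]
t 22.87 tcp [ 0.6724 -0.073   0.1526] yaw 19.77 F [-0.8  0.9 -0.1] w 0.0879 0.0
[-0.0028, 0.0037, 0.1526] turn -0.0013 dist mm 92
```

Emit:
apply_moves:
  targets:
    - [-1, -0.0028, 0.0037, 0.06, -0.0013]
    - [-1, -0.0028, 0.0037, 0.12, -0.0013]
    - [-1, -0.0028, 0.0037, 0.1525, -0.0013]
    - [-1, -0.0028, 0.0037, 0.1525, -0.0013]
    - [1, -0.0028, 0.0037, 0.1525, -0.0013]
    - [1, -0.0028, 0.0037, 0.1525, -0.0013]
    - [1, -0.0028, 0.0037, 0.1525, -0.0013]
    - [1, -0.0028, 0.0037, 0.1525, -0.0013]
    - [1, -0.0028, 0.0037, 0.1525, -0.0013]
    - [1, -0.0028, 0.0037, 0.1525, -0.0013]

```text
time: 23.7
tcp_pos: [0.6766, -0.0743, 0.0634]
tool_rot: [[-0.343, 0.94, 0.003], [0.94, 0.343, 0.0], [-0.001, 0.003, -1.0]]
ft_force: [-1.5, -0.2, 6.8]
gripper_width: 0.06
gripper_force: 30.0
```

Emit:
apply_moves:
  targets:
    - [1, 0, 0, 0, 0]
    - [1, 0, 0, 0, 0]
    - [1, 0, 0, -0.05, 0]
    - [1, 0, 0, -0.11, 0]
    - [1, 0, 0, -0.17, 0]
    - [1, 0, 0, -0.23, 0]
    - [1, 0, 0, -0.29, 0]
    - [1, 0, 0, -0.33, 0]
    - [1, 0, 0, -0.33, 0]

```text
time: 24.45
tcp_pos: [0.6785, -0.0751, 0.2667]
tool_rot: [[-0.342, 0.94, 0.011], [0.94, 0.342, -0.001], [-0.004, 0.01, -1.0]]
ft_force: [0.4, 0.4, 0.2]
gripper_width: 0.0597
gripper_force: 30.1
```

```bash
python3 rimz.py .139; python3 rimz.py .139 | grep stack; python3 -c "
from h import *
plan((.4804,.3602,.25,20))"
```

```text
top stack 223 156 [0.4804 0.3597 0.0293] rim z med 0.1393 p90 0.1421 plane [-0.003   0.0313  0.1388]
top red 0
top orange 0
side stack 113 46 [0.4809 0.36   0.0293] rim z med 0.1379 p90 0.1415 plane [0.0043 0.0004 0.1377]
side red 0
side orange 0
top stack 218 162 [0.4804 0.3597 0.0294] rim z med 0.1393 p90 0.1427 plane [-0.0123  0.0153  0.1389]
side stack 106 60 [0.4806 0.3609 0.0296] rim z med 0.1383 p90 0.142 plane [ 0.0066 -0.0013  0.1383]
t 24.65 tcp [ 0.6746 -0.0739  0.2583] yaw 20.04 F [-0.1  0.1 -1.1] w 0.0599 30.070570651441813
[0.7907, -0.0561, 0.0147] turn 0.0002 dist mm 476
```

Emit:
apply_moves:
  targets:
    - [1, 0.79, -0.056, 0.0147, 0]
    - [1, 0.79, -0.056, 0.0147, 0]
    - [1, 0.79, -0.056, 0.0147, 0]
    - [1, 0.79, -0.056, 0.0147, 0]
    - [1, 0.79, -0.056, 0.0147, 0]
    - [1, 0.79, -0.056, 0.0147, 0]
    - [1, 0.79, -0.056, 0.0147, 0]
    - [1, 0.79, -0.056, 0.0147, 0]
    - [1, 0.79, -0.056, 0.0147, 0]
    - [1, 0.79, -0.056, 0.0147, 0]

```text
time: 25.48
tcp_pos: [0.5033, 0.3073, 0.2502]
tool_rot: [[-0.343, 0.939, -0.002], [0.939, 0.343, -0.002], [-0.001, -0.003, -1.0]]
ft_force: [-0.1, -0.0, 0.0]
gripper_width: 0.0596
gripper_force: 30.1
```

```bash
python3 -c "
from h import *
for i in range(3): c,W=grab('side')
plan((.4804,.3602,.18,20))"
```

```text
t 25.63 tcp [0.502  0.31   0.2498] yaw 20.49 F [ 0.  -0.7 -0.8] w 0.0601 30.11557448655367
[0.0908, -0.0041, 0.1165] turn 0.0027 dist mm 89
```

Emit:
apply_moves:
  targets:
    - [1, 0.0908, -0.0041, 0, 0.0027]
    - [1, 0.0908, -0.0041, 0, 0.0027]
    - [1, 0.0908, -0.0041, 0.04, 0.0027]
    - [1, 0.0908, -0.0041, 0.09, 0.0027]
    - [1, 0.0908, -0.0041, 0.11, 0.0027]
    - [1, 0.0908, -0.0041, 0.11, 0.0027]
    - [1, 0.0908, -0.0041, 0.11, 0.0027]
    - [1, 0.0908, -0.0041, 0.11, 0.0027]

```text
time: 26.3
tcp_pos: [0.4852, 0.3561, 0.1868]
tool_rot: [[-0.334, 0.943, 0.001], [0.943, 0.334, 0.001], [0.0, 0.001, -1.0]]
ft_force: [-0.4, 0.8, 0.0]
gripper_width: 0.0598
gripper_force: 30.1
```

```bash
python3 -c "
from h import *
plan((.4804,.3602,.157,20))"
```

```text
t 26.3 tcp [0.4852 0.3561 0.1868] yaw 19.5 F [-0.4  0.8  0. ] w 0.0598 30.123827036004514
[0.009, -0.0054, 0.0497] turn -0.0028 dist mm 30
```

Emit:
apply_moves:
  targets:
    - [1, 0.009, -0.0054, 0, 0]
    - [1, 0.009, -0.0054, 0.015, 0]
    - [1, 0.009, -0.0054, 0.03, 0]
    - [1, 0.009, -0.0054, 0.043, 0]
    - [1, 0.009, -0.0054, 0.049, 0]
    - [1, 0.009, -0.0054, 0.049, 0]
    - [1, 0.009, -0.0054, 0.049, 0]

```text
time: 26.88
tcp_pos: [0.4795, 0.3602, 0.156]
tool_rot: [[-0.334, 0.942, -0.0], [0.942, 0.334, -0.001], [-0.0, -0.0, -1.0]]
ft_force: [0.0, 0.4, -0.2]
gripper_width: 0.0601
gripper_force: 30.1
```

Emit:
apply_moves:
  targets:
    - [1, 0, 0, 0.0025, 0]
    - [1, 0, 0, 0.005, 0]
    - [1, 0, 0, 0.0075, 0]
    - [1, 0, 0, 0.0075, 0]
    - [1, 0, 0, 0.0075, 0]

```text
time: 27.3
tcp_pos: [0.4795, 0.3605, 0.1518]
tool_rot: [[-0.335, 0.942, 0.0], [0.942, 0.335, 0.0], [-0.0, 0.0, -1.0]]
ft_force: [0.3, 0.4, -0.7]
gripper_width: 0.0599
gripper_force: 30.1
```

Emit:
apply_moves:
  targets:
    - [1, 0, 0, 0.002, 0]
    - [1, 0, 0, 0.0035, 0]
    - [1, 0, 0, 0.0035, 0]
    - [1, 0, 0, 0.0035, 0]

```text
time: 27.63
tcp_pos: [0.4797, 0.3605, 0.1498]
tool_rot: [[-0.335, 0.942, 0.0], [0.942, 0.335, 0.0], [0.0, 0.0, -1.0]]
ft_force: [0.5, 0.9, 1.5]
gripper_width: 0.0599
gripper_force: 30.1
```

Emit:
apply_moves:
  targets:
    - [1, 0, 0, 0.0015, 0]
    - [1, 0, 0, 0.0025, 0]
    - [1, 0, 0, 0.0025, 0]
    - [1, 0, 0, 0.0025, 0]

```text
time: 27.97
tcp_pos: [0.4797, 0.3606, 0.1484]
tool_rot: [[-0.335, 0.942, 0.0], [0.942, 0.335, 0.0], [0.0, 0.001, -1.0]]
ft_force: [0.2, 1.0, 1.5]
gripper_width: 0.0599
gripper_force: 30.1
```

Emit:
apply_moves:
  targets:
    - [1, 0, 0, 0.0015, 0]
    - [1, 0, 0, 0.0025, 0]
    - [1, 0, 0, 0.0025, 0]
    - [1, 0, 0, 0.0025, 0]

```text
time: 28.3
tcp_pos: [0.4798, 0.3606, 0.147]
tool_rot: [[-0.335, 0.942, 0.001], [0.942, 0.335, 0.0], [0.0, 0.001, -1.0]]
ft_force: [0.6, 0.6, 4.9]
gripper_width: 0.0603
gripper_force: 30.1
```

```bash
python3 nest.py 2 18 .481 .361 .1
```

```text
Fz [5.  4.6 6.4] tcp [0.4797 0.3606 0.147 ] w 0.060010871268672494
cup 402 z pct [0.1139 0.1234 0.1529 0.311  0.3902] med [0.482  0.343  0.1529]
```

Emit:
apply_moves:
  targets:
    - [1, 0, 0, 0.0009, 0]
    - [1, 0, 0, 0.0009, 0]
    - [1, 0, 0, 0.0009, 0]

```text
time: 28.7
tcp_pos: [0.4798, 0.3606, 0.1465]
tool_rot: [[-0.335, 0.942, 0.001], [0.942, 0.335, 0.0], [0.0, 0.001, -1.0]]
ft_force: [0.4, -0.1, 4.9]
gripper_width: 0.0601
gripper_force: 30.1
```

Emit:
apply_moves:
  targets:
    - [-1, 0, 0, 0, 0]
    - [-1, 0, 0, 0, 0]
    - [-1, 0, 0, 0, 0]
    - [-1, 0, 0, 0, 0]
    - [-1, 0, 0, 0, 0]
    - [-1, 0, 0, -0.06, 0]
    - [-1, 0, 0, -0.12, 0]
    - [-1, -0.06, 0, -0.12, 0]
    - [-1, -0.12, 0, -0.12, 0]
    - [-1, -0.19, 0, -0.12, 0]

```text
time: 29.53
tcp_pos: [0.5174, 0.2539, 0.2188]
tool_rot: [[-0.338, 0.941, 0.001], [0.941, 0.338, 0.001], [0.001, 0.001, -1.0]]
ft_force: [1.2, 0.2, -0.0]
gripper_width: 0.0882
gripper_force: 0.0
```

```bash
python3 -c "
from h import *
plan((.6,-.03,.22,20))"
```

```text
t 29.53 tcp [0.5174 0.2539 0.2188] yaw 19.75 F [ 1.2  0.2 -0. ] w 0.0882 0.0
[-0.4918, -0.0303, -0.0026] turn -0.0014 dist mm 296
```

Emit:
apply_moves:
  targets:
    - [-1, -0.49, -0.03, 0, 0.04]
    - [-1, -0.49, -0.03, 0, 0.08]
    - [-1, -0.49, -0.03, 0, 0.12]
    - [-1, -0.49, -0.03, 0, 0.16]
    - [-1, -0.49, -0.03, 0, 0.1847]
    - [-1, -0.49, -0.03, 0, 0.1847]
    - [-1, -0.49, -0.03, 0, 0.1847]
    - [-1, -0.49, -0.03, 0, 0.1847]
    - [-1, -0.49, -0.03, 0, 0.1847]

```text
time: 30.28
tcp_pos: [0.5989, -0.0337, 0.2182]
tool_rot: [[0.243, 0.97, -0.0], [0.97, -0.243, -0.002], [-0.002, 0.0, -1.0]]
ft_force: [-0.7, 1.5, 0.2]
gripper_width: 0.0882
gripper_force: 0.0
```

```bash
for i in 1 2; do python3 rimz.py .1635 | grep stack; done
python3 - <<'E'
from h import *
c,W=grab("top");hsv=cv2.cvtColor(c["img"],cv2.COLOR_RGB2HSV)
h=(W[...,2]>.085)&(W[...,2]<.1)&(hsv[...,0]>20)&(hsv[...,0]<35)&(hsv[...,1]>150)&(W[...,1]>.1)&(W[...,1]<.29)&(W[...,0]<.5)
print("handle",rect(W[h]))
# scanner frame map
o=np.array([.4688,.3084]);a=np.radians(-13.5);R=np.array([[np.cos(a),-np.sin(a)],[np.sin(a),np.cos(a)]])
L=(W[...,:2]-o)@R
t=(hsv[...,0]>4)&(hsv[...,0]<18)&(hsv[...,1]>150)&(np.abs(L[...,0]-.1)<.06)&(L[...,1]<0)&(L[...,1]>-.15)
print("trigger",t.sum(),[np.round(np.percentile(L[t][:,i],[2,50,98]),4) for i in(0,1)],np.percentile(W[t][:,2],[5,50,95]))
g=(W[...,2]>.07)&(W[...,2]<.1)&(L[...,0]>.07)&(L[...,0]<.18)&(L[...,1]<-.05)&(L[...,1]>-.15)&~t
print("grip",g.sum(),[np.round(np.percentile(L[g][:,i],[2,50,98]),4) for i in(0,1)])
for y in np.arange(-.135,-.03,.012):
    q=g&(np.abs(L[...,1]-y)<.006);u=t&(np.abs(L[...,1]-y)<.006)
    print(round(y,3),"grip x",np.round([L[q][:,0].min(),L[q][:,0].max()],4) if q.sum() else "","trig x",np.round([L[u][:,0].min(),L[u][:,0].max()],4) if u.sum() else "")
hd=(W[...,2]>.095)&(W[...,2]<.11)&(L[...,0]>.05)&(L[...,0]<.18)&(np.abs(L[...,1])<.06)
print("head",[np.round(np.percentile(L[hd][:,i],[1,50,99]),4) for i in(0,1)])
im=cv2.resize(c["img"][150:290,60:220],None,fx=4,fy=4);save("chk2",im)
E
```

```text
top stack 183 146 [0.4794 0.3473 0.0295] rim z med 0.1626 p90 0.1651 plane [-0.0026  0.0074  0.1623]
side stack 84 36 [0.4796 0.3474 0.0295] rim z med 0.1616 p90 0.1651 plane [0.0084 0.0024 0.1618]
top stack 196 153 [0.4794 0.3472 0.0294] rim z med 0.1623 p90 0.1652 plane [-0.0061  0.0071  0.1621]
side stack 86 52 [0.4797 0.3474 0.0299] rim z med 0.1626 p90 0.1646 plane [-0.009  -0.006   0.1622]
handle [454.  227.   58.   15.4 -10.4]
trigger 132 [array([0.0773, 0.1002, 0.1128]), array([-0.0886, -0.0589, -0.028 ])] [0.0104119  0.08711736 0.09114759]
grip 594 [array([0.1107, 0.1257, 0.1418]), array([-0.1411, -0.097 , -0.0518])]
-0.135 grip x [0.1097 0.1436] trig x [0.1203 0.1203]
-0.123 grip x [0.1107 0.1426] trig x 
-0.111 grip x [0.1107 0.1427] trig x 
-0.099 grip x [0.1107 0.1423] trig x 
-0.087 grip x [0.0894 0.1424] trig x [0.0898 0.0985]
-0.075 grip x [0.0905 0.1425] trig x [0.0909 0.1025]
-0.063 grip x [0.1109 0.1425] trig x [0.0941 0.1058]
-0.051 grip x [0.1107 0.1408] trig x [0.0946 0.1082]
-0.039 grip x  trig x [0.0764 0.1124]
head [array([0.0653, 0.1094, 0.1541]), array([-0.0545, -0.0037,  0.0282])]
```

View pics/chk2.png

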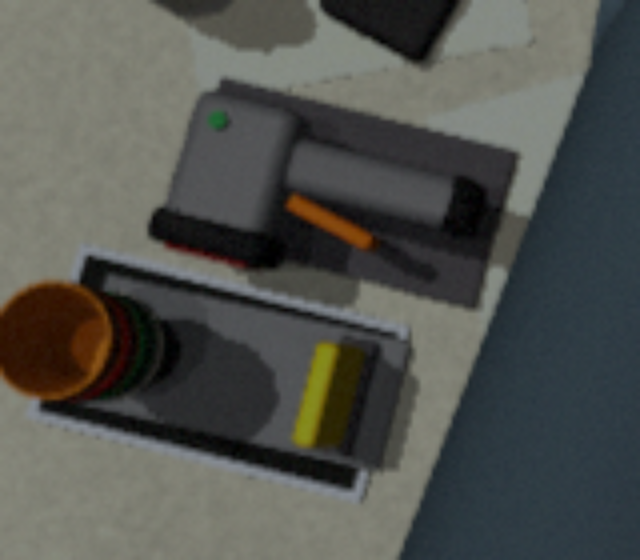

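The picture shows the caddy, carrying the nested stack (orange rim at about (55,340)), knocked ~17 mm along the pad. It overhangs the pad's right end at (385,400), so it must be re-centred. First I check the gripper body profile for clearance to the stack.

Run:
```python
from h import *
s=sensors.sense();p=s["tcp_pos"];R=s["tool_rot"]
print(p)
for n in("side","top"):
    c,W=grab(n);Q=(W-p)@R
    m=(np.abs(Q[...,0])<.06)&(np.abs(Q[...,1])<.16)&(Q[...,2]<.03)&(Q[...,2]>-.25)
    for z in np.arange(-.2,.01,.01):
        q=Q[m&(np.abs(Q[...,2]-z)<.005)]
        if len(q)>3: print(n,"above tcp",round(-z,3),len(q),"y",np.round([q[:,1].min(),q[:,1].max()],3),"x",np.round([q[:,0].min(),q[:,0].max()],3))
```

```text
[ 0.59870965 -0.02741983  0.21799267]
side above tcp 0.2 158 y [-0.038  0.04 ] x [-0.045  0.01 ]
side above tcp 0.19 134 y [-0.037  0.04 ] x [-0.044  0.001]
side above tcp 0.18 58 y [-0.035  0.039] x [-0.04  -0.013]
side above tcp 0.17 101 y [-0.033  0.037] x [-0.038 -0.001]
side above tcp 0.16 180 y [-0.039  0.038] x [-0.044  0.015]
side above tcp 0.15 99 y [-0.04   0.025] x [-0.04   0.027]
side above tcp 0.14 17 y [-0.038  0.017] x [-0.035 -0.016]
side above tcp 0.13 87 y [-0.04   0.017] x [-0.028  0.013]
side above tcp 0.12 109 y [-0.04   0.017] x [-0.03   0.017]
side above tcp 0.11 599 y [-0.093  0.094] x [-0.039  0.034]
side above tcp 0.1 324 y [-0.092  0.094] x [-0.039  0.034]
side above tcp 0.09 225 y [-0.089  0.092] x [-0.038  0.03 ]
side above tcp 0.08 237 y [-0.085  0.086] x [-0.039  0.002]
side above tcp 0.07 69 y [-0.085  0.086] x [-0.038  0.006]
side above tcp 0.06 4 y [-0.051 -0.051] x [-0.011  0.002]
side above tcp 0.05 41 y [-0.061  0.061] x [-0.015  0.004]
side above tcp 0.04 55 y [-0.059  0.061] x [-0.015  0.009]
side above tcp 0.03 41 y [-0.059  0.059] x [-0.015  0.001]
side above tcp 0.02 42 y [-0.056  0.06 ] x [-0.016  0.007]
side above tcp 0.01 36 y [-0.056  0.058] x [-0.014  0.01 ]
side above tcp -0.0 19 y [-0.057  0.058] x [-0.015  0.006]
```

```bash
python3 -c "
from h import *
print(np.round(sensors.sense()['joints'],2))
plan((.4536,.225,.18,78.5))"
```

```text
[-0.41  0.52  0.53  1.72 -0.3   0.99 -0.01]
t 30.63 tcp [ 0.5988 -0.028   0.2182] yaw -13.55 F [ 0.5 -0.5 -1.1] w 0.0878 0.0
[0.3532, -0.3341, 0.0639] turn 0.4886 dist mm 294
```

Emit:
apply_moves:
  targets:
    - [-1, 0.06, -0.06, 0, -0.039]
    - [-1, 0.12, -0.12, 0, -0.078]
    - [-1, 0.18, -0.17, 0, -0.117]
    - [-1, 0.24, -0.22, 0.02, -0.156]
    - [-1, 0.3, -0.28, 0.03, -0.195]
    - [-1, 0.353, -0.334, 0.04, -0.234]
    - [-1, 0.353, -0.334, 0.06, -0.273]
    - [-1, 0.353, -0.334, 0.06, -0.312]
    - [-1, 0.353, -0.334, 0.06, -0.351]
    - [-1, 0.353, -0.334, 0.06, -0.39]

```text
time: 31.47
tcp_pos: [0.4532, 0.2252, 0.182]
tool_rot: [[-0.839, 0.544, -0.001], [0.544, 0.839, -0.0], [0.0, -0.0, -1.0]]
ft_force: [0.3, -0.8, 0.3]
gripper_width: 0.0878
gripper_force: 0.0
```

```bash
python3 -c "
from h import *
plan((.4536,.225,.15,78.5))"
```

```text
t 31.47 tcp [0.4532 0.2252 0.182 ] yaw 57.07 F [ 0.3 -0.8  0.3] w 0.0878 0.0
[-0.0008, 0.0002, 0.0534] turn -0.119 dist mm 32
```

Emit:
apply_moves:
  targets:
    - [-1, -0.0008, 0, 0, -0.039]
    - [-1, -0.0008, 0, 0, -0.078]
    - [-1, -0.0008, 0, 0.02, -0.119]
    - [-1, -0.0008, 0, 0.03, -0.119]
    - [-1, -0.0008, 0, 0.03, -0.119]
    - [-1, -0.0008, 0, 0.03, -0.119]

```text
time: 31.97
tcp_pos: [0.4544, 0.2233, 0.164]
tool_rot: [[-0.977, 0.212, -0.001], [0.212, 0.977, -0.0], [0.001, -0.001, -1.0]]
ft_force: [0.6, -0.5, -1.0]
gripper_width: 0.0882
gripper_force: 0.0
```

Run:
```python
from h import *
c,W=grab("side");hsv=cv2.cvtColor(c["img"],cv2.COLOR_RGB2HSV)
h=(W[...,2]>.085)&(W[...,2]<.1)&(hsv[...,0]>18)&(hsv[...,0]<38)&(hsv[...,1]>130)&(W[...,1]>.15)&(W[...,1]<.29)&(W[...,0]<.5)
print(h.sum(),rect(W[h]) if h.sum()>5 else "")
plan((.4536,.225,.061,78.5))
p=sensors.sense()["tcp_pos"]
m=(np.hypot(W[...,0]-.4795,W[...,1]-.3473)<.04)&(W[...,2]>.15)&(W[...,2]<.172);print("stack",circ(W[m]),m.sum())
```

```text
58 [455.1 225.1  51.3  20.   -7.9]
t 32.02 tcp [0.4547 0.2234 0.1643] yaw 77.78 F [-0.1 -0.2  0.1] w 0.0884 0.0
[0.0024, 0.0023, 0.1722] turn -0.004 dist mm 103
stack [0.47721746 0.34735375 0.03086867] 75
```

Emit:
apply_moves:
  targets:
    - [-1, 0.0015, 0, 0.04, -0.004]
    - [-1, 0.0015, 0, 0.08, -0.004]
    - [-1, 0.0015, 0, 0.1, -0.004]
    - [-1, 0.0015, 0, 0.1, -0.004]

```text
time: 32.35
tcp_pos: [0.4525, 0.2228, 0.1024]
tool_rot: [[-0.98, 0.198, -0.003], [0.198, 0.98, -0.002], [0.003, -0.003, -1.0]]
ft_force: [-0.5, -0.0, 0.3]
gripper_width: 0.0885
gripper_force: 0.0
```

Emit:
apply_moves:
  targets:
    - [-1, 0, 0, 0.03, 0]
    - [-1, 0, 0, 0.06, 0]
    - [-1, 0, 0, 0.071, 0]
    - [-1, 0, 0, 0.071, 0]
    - [-0.3, 0, 0, 0.071, 0]
    - [-0.3, 0, 0, 0.071, 0]

```text
time: 32.85
tcp_pos: [0.4547, 0.2238, 0.0628]
tool_rot: [[-0.98, 0.197, 0.002], [0.197, 0.98, 0.001], [-0.001, 0.001, -1.0]]
ft_force: [-1.1, -0.2, 0.1]
gripper_width: 0.0768
gripper_force: 0.0
```

```bash
python3 -c "
from h import *
plan((.4538,.2265,.061,78.5))"
```

```text
t 32.85 tcp [0.4547 0.2238 0.0628] yaw 78.62 F [-1.1 -0.2  0.1] w 0.0768 0.0
[0.0024, 0.004, 0.003] turn 0.0007 dist mm 3
```

No contact. Close on the handle.

Emit:
apply_moves:
  targets:
    - [1, 0, 0.002, 0.003, 0]
    - [1, 0, 0.002, 0.003, 0]
    - [1, 0, 0.002, 0.003, 0]
    - [1, 0, 0.002, 0.003, 0]
    - [1, 0, 0.002, 0.003, 0]
    - [1, 0, 0.002, 0.003, 0]
    - [1, 0, 0.002, 0.003, 0]
    - [1, 0, 0.002, 0.003, 0]
    - [1, 0, 0.002, 0.003, 0]
    - [1, 0, 0.002, 0.003, 0]

```text
time: 33.68
tcp_pos: [0.4544, 0.2252, 0.0599]
tool_rot: [[-0.98, 0.197, 0.001], [0.197, 0.98, 0.001], [-0.0, 0.001, -1.0]]
ft_force: [0.7, 2.4, -1.3]
gripper_width: 0.0138
gripper_force: 30.0
```

Emit:
apply_moves:
  targets:
    - [1, 0, 0, 0, 0]
    - [1, 0, 0, 0, 0]
    - [1, 0, 0, 0, 0]

```text
time: 33.93
tcp_pos: [0.4544, 0.2249, 0.0599]
tool_rot: [[-0.98, 0.197, 0.0], [0.197, 0.98, 0.0], [-0.0, 0.0, -1.0]]
ft_force: [1.3, 2.9, -1.6]
gripper_width: 0.0141
gripper_force: 30.0
```

```bash
python3 -c "
from h import *
c,W=grab('side')
m=(np.hypot(W[...,0]-.479,W[...,1]-.3473)<.045)&(W[...,2]>.156)&(W[...,2]<.172);print('stack',circ(W[m]),m.sum())
plan((.4532,.2433,.0635,76.5))"
```

```text
stack [0.45720588 0.34208941 0.0487679 ] 23
t 33.98 tcp [0.4543 0.2248 0.0599] yaw 78.65 F [ 1.   2.3 -0. ] w 0.0138 29.99469168484211
[0.0079, 0.0298, -0.006] turn 0.012 dist mm 19
```

Emit:
apply_moves:
  targets:
    - [1, 0, 0, -0.004, 0]
    - [1, 0, 0, -0.008, 0]
    - [1, 0.002, 0.01, -0.01, 0.004]
    - [1, 0.005, 0.02, -0.01, 0.008]
    - [1, 0.008, 0.031, -0.01, 0.012]
    - [1, 0.008, 0.031, -0.01, 0.012]
    - [1, 0.008, 0.031, -0.01, 0.012]

```text
time: 34.57
tcp_pos: [0.4527, 0.2446, 0.0656]
tool_rot: [[-0.973, 0.232, -0.0], [0.232, 0.973, -0.0], [0.0, -0.0, -1.0]]
ft_force: [-1.0, 0.9, -5.1]
gripper_width: 0.0137
gripper_force: 30.1
```

```bash
python3 -c "
from h import *
c,W=grab('side')
m=(np.hypot(W[...,0]-.482,W[...,1]-.362)<.045)&(W[...,2]>.15)&(W[...,2]<.18);P=W[m];print('stack',circ(P),m.sum(),np.percentile(P[:,2],[50,95]))
plan((.4532,.2440,.0605,76.5))"
```

```text
stack [0.46254092 0.35689087 0.04627009] 49 [0.16362649 0.17326523]
t 34.62 tcp [0.4528 0.2439 0.0656] yaw 76.54 F [ 0.  -0.2 -5.2] w 0.0137 30.1249188077054
[-0.0006, 0.0003, 0.0086] turn 0.0002 dist mm 5
```

Emit:
apply_moves:
  targets:
    - [1, 0, 0, 0.004, 0]
    - [1, 0, 0, 0.008, 0]
    - [1, 0, 0, 0.0095, 0]
    - [1, 0, 0, 0.0095, 0]
    - [-1, 0, 0, 0.0095, 0]
    - [-1, 0, 0, 0.0095, 0]
    - [-1, 0, 0, 0.0095, 0]
    - [-1, 0, 0, 0.0095, 0]
    - [-1, 0, 0, 0.0095, 0]
    - [-1, 0, 0, 0.0095, 0]

```text
time: 35.45
tcp_pos: [0.4534, 0.2439, 0.0603]
tool_rot: [[-0.972, 0.234, 0.001], [0.234, 0.972, 0.0], [-0.0, 0.0, -1.0]]
ft_force: [0.2, -1.0, 0.7]
gripper_width: 0.0517
gripper_force: 0.0
```

Emit:
apply_moves:
  targets:
    - [-1, 0, -0.004, 0, 0]
    - [-1, 0, -0.004, -0.05, 0]
    - [-1, 0, -0.004, -0.11, 0]
    - [-1, 0, -0.004, -0.17, 0]
    - [-1, 0, -0.004, -0.23, 0]
    - [-1, 0, -0.004, -0.26, 0]
    - [-1, 0, -0.004, -0.26, 0]

```text
time: 36.03
tcp_pos: [0.455, 0.243, 0.2207]
tool_rot: [[-0.972, 0.234, 0.007], [0.234, 0.972, 0.005], [-0.006, 0.007, -1.0]]
ft_force: [0.6, -0.0, 0.2]
gripper_width: 0.0884
gripper_force: 0.0
```

```bash
python3 -c "
from h import *
o=np.array([.4688,.3084]);a=np.radians(-13.5);R=np.array([[np.cos(a),-np.sin(a)],[np.sin(a),np.cos(a)]])
q=o+R@np.array([.118,-.078]);print(q)
plan((*q,.2,-13.5),(.60,-.02,.22,-13.5))"
```

```text
[0.56533091 0.20500859]
t 36.03 tcp [0.455  0.243  0.2207] yaw 76.49 F [ 0.6 -0.   0.2] w 0.0884 0.0
[-0.1934, -0.0189, 0.0354] turn 0.5 dist mm 118
[-0.3373, -0.3698, 0.0006] turn 0.5 dist mm 300
```

Emit:
apply_moves:
  targets:
    - [-1, -0.06, -0.005, 0, 0.039]
    - [-1, -0.12, -0.01, 0, 0.078]
    - [-1, -0.19, -0.015, 0, 0.117]
    - [-1, -0.193, -0.019, 0, 0.156]
    - [-1, -0.193, -0.019, 0, 0.195]
    - [-1, -0.193, -0.019, 0, 0.234]
    - [-1, -0.193, -0.019, 0, 0.273]
    - [-1, -0.193, -0.019, 0, 0.312]
    - [-1, -0.193, -0.019, 0, 0.351]
    - [-1, -0.193, -0.019, 0, 0.39]

```text
time: 36.87
tcp_pos: [0.562, 0.2032, 0.215]
tool_rot: [[-0.104, 0.995, -0.001], [0.995, 0.104, -0.001], [-0.0, -0.001, -1.0]]
ft_force: [0.1, 0.5, 0.4]
gripper_width: 0.0881
gripper_force: 0.0
```

```bash
python3 -c "
from h import *
o=np.array([.4688,.3084]);a=np.radians(-13.5);R=np.array([[np.cos(a),-np.sin(a)],[np.sin(a),np.cos(a)]])
q=o+R@np.array([.121,-.075]);print(q)
plan((*q,.15,-13.5))"
```

```text
[0.56894836 0.20722537]
t 36.87 tcp [0.562  0.2032 0.215 ] yaw 5.95 F [0.1 0.5 0.4] w 0.0881 0.0
[0.0055, 0.0124, 0.1082] turn 0.1081 dist mm 65
```

Emit:
apply_moves:
  targets:
    - [-1, 0.0055, 0.012, 0, 0.039]
    - [-1, 0.0055, 0.012, 0, 0.078]
    - [-1, 0.0055, 0.012, 0, 0.108]
    - [-1, 0.0055, 0.012, 0.06, 0.108]
    - [-1, 0.0055, 0.012, 0.108, 0.108]
    - [-1, 0.0055, 0.012, 0.108, 0.108]
    - [-1, 0.0055, 0.012, 0.108, 0.108]

```text
time: 37.45
tcp_pos: [0.5679, 0.2069, 0.1498]
tool_rot: [[0.227, 0.974, -0.004], [0.974, -0.228, -0.002], [-0.003, -0.003, -1.0]]
ft_force: [0.4, -0.4, 0.7]
gripper_width: 0.0884
gripper_force: 0.0
```

Run:
```python
from h import *
c,W=grab("side")
o=np.array([.4688,.3084]);a=np.radians(-13.5);R=np.array([[np.cos(a),-np.sin(a)],[np.sin(a),np.cos(a)]])
q=o+R@np.array([.121,-.075])
hsv=cv2.cvtColor(c["img"],cv2.COLOR_RGB2HSV)
h=(W[...,2]>.086)&(W[...,2]<.1)&(hsv[...,0]>18)&(hsv[...,0]<38)&(hsv[...,1]>130)&(W[...,1]>.15)&(W[...,1]<.29)&(W[...,0]<.5)
print("handle",h.sum(),rect(W[h]) if h.sum()>5 else "")
m=(np.hypot(W[...,0]-.482,W[...,1]-.362)<.05)&(W[...,2]>.156)&(W[...,2]<.17);print("stack",circ(W[m]),m.sum())
plan((*q,.057,-13.5))
```

```text
handle 71 [452.5 239.9  57.6  21.1 -10. ]
stack [0.48371838 0.36108961 0.03146924] 39
t 37.5 tcp [0.5694 0.2072 0.1515] yaw -13.16 F [0.1 0.3 1.3] w 0.0881 0.0
[0.0001, -0.0007, 0.1575] turn 0.0019 dist mm 94
```

Emit:
apply_moves:
  targets:
    - [-1, 0, -0.0007, 0.05, 0.0019]
    - [-1, 0, -0.0007, 0.1, 0.0019]
    - [-1, 0, -0.0007, 0.14, 0.0019]
    - [-1, 0, -0.0007, 0.157, 0.0019]
    - [-1, 0, -0.0007, 0.157, 0.0019]
    - [1, 0, -0.0007, 0.157, 0.0019]
    - [1, 0, -0.0007, 0.157, 0.0019]
    - [1, 0, -0.0007, 0.157, 0.0019]
    - [1, 0, -0.0007, 0.157, 0.0019]
    - [1, 0, -0.0007, 0.157, 0.0019]

```text
time: 38.33
tcp_pos: [0.5683, 0.2077, 0.0578]
tool_rot: [[0.233, 0.972, -0.001], [0.972, -0.233, 0.0], [0.0, -0.001, -1.0]]
ft_force: [-3.8, 0.1, 1.1]
gripper_width: 0.0569
gripper_force: 1.5
```

Emit:
apply_moves:
  targets:
    - [1, 0, 0, 0, 0]
    - [1, 0, 0, 0, 0]
    - [1, 0, 0, 0, 0]
    - [1, 0, 0, 0, 0]
    - [1, 0, 0, 0, 0]
    - [1, 0, 0, 0, 0]

```text
time: 38.83
tcp_pos: [0.5689, 0.2067, 0.057]
tool_rot: [[0.233, 0.972, -0.0], [0.972, -0.233, -0.001], [-0.001, 0.0, -1.0]]
ft_force: [-1.8, -2.5, -1.2]
gripper_width: 0.0411
gripper_force: 30.0
```

Emit:
apply_moves:
  targets:
    - [1, 0, 0, 0, 0]
    - [1, 0, 0, 0, 0]
    - [-1, 0, 0, 0, 0]
    - [-1, 0, 0, 0, 0]
    - [-1, 0, 0, 0, 0]
    - [-1, 0, 0, 0, 0]
    - [-1, 0, 0, 0, 0]
    - [-1, 0, 0, 0, 0]
    - [-1, 0, 0, 0, 0]
    - [-1, 0, 0, 0, 0]

```text
time: 39.67
tcp_pos: [0.5694, 0.2072, 0.0573]
tool_rot: [[0.234, 0.972, 0.001], [0.972, -0.234, -0.0], [0.0, 0.001, -1.0]]
ft_force: [-0.1, 0.1, 0.3]
gripper_width: 0.0876
gripper_force: 0.0
```

Emit:
apply_moves:
  targets:
    - [-1, 0, 0, -0.06, 0]
    - [-1, 0, 0, -0.12, 0]
    - [-1, 0, 0, -0.18, 0]
    - [-1, 0, 0, -0.24, 0]
    - [-1, 0, 0, -0.25, 0]
    - [-1, -0.06, 0, -0.25, -0.03]
    - [-1, -0.12, 0, -0.25, -0.06]
    - [-1, -0.18, 0, -0.25, -0.09]
    - [-1, -0.24, 0, -0.25, -0.12]
    - [-1, -0.3, 0, -0.25, -0.15]

```text
time: 40.5
tcp_pos: [0.5262, 0.0308, 0.207]
tool_rot: [[-0.238, 0.971, 0.0], [0.971, 0.238, -0.0], [-0.0, 0.0, -1.0]]
ft_force: [0.6, -0.5, 0.3]
gripper_width: 0.0878
gripper_force: 0.0
```

```bash
python3 - <<'E'
from h import *
c,W=grab("top");hsv=cv2.cvtColor(c["img"],cv2.COLOR_RGB2HSV)
h=(W[...,2]>.085)&(W[...,2]<.1)&(hsv[...,0]>20)&(hsv[...,0]<35)&(hsv[...,1]>150)&(W[...,1]>.1)&(W[...,1]<.29)&(W[...,0]<.5)
print("handle",h.sum(),rect(W[h]) if h.sum()>5 else "")
o=np.array([.4688,.3084]);a=np.radians(-13.5);R=np.array([[np.cos(a),-np.sin(a)],[np.sin(a),np.cos(a)]])
L=(W[...,:2]-o)@R
t=(hsv[...,0]>4)&(hsv[...,0]<18)&(hsv[...,1]>150)&(np.abs(L[...,0]-.1)<.06)&(L[...,1]<0)&(L[...,1]>-.15)&(W[...,2]>.07)
for y in(-.087,-.075,-.063,-.051):
    u=t&(np.abs(L[...,1]-y)<.006);print(y,np.round([L[u][:,0].min(),L[u][:,0].max()],4) if u.sum() else "")
plan((.4525,.2385,.18,76.8))
E
python3 rimz.py .1635|grep stack
python3 -c "
from h import *
c,W=grab('top');save('chk3',cv2.resize(c['img'][130:300,60:300],None,fx=2.5,fy=2.5))"
```

```text
handle 173 [452.3 239.9  57.9  14.1 -14.4]
-0.087 [0.0897 0.0986]
-0.075 [0.091  0.1025]
-0.063 [0.0942 0.1046]
-0.051 [0.0963 0.1068]
t 40.55 tcp [0.5244 0.0218 0.2073] yaw 13.63 F [-1.7 -6.1 -1.4] w 0.0885 0.0
[0.3795, -0.0312, 0.0441] turn -0.3509 dist mm 230
top stack 185 148 [0.4811 0.3609 0.0295] rim z med 0.1626 p90 0.1654 plane [-0.017  -0.0117  0.1625]
side stack 45 20 [0.4826 0.3618 0.0302] rim z med 0.1621 p90 0.1651 plane [-0.0441  0.0516  0.1616]
```

View pics/chk3.png

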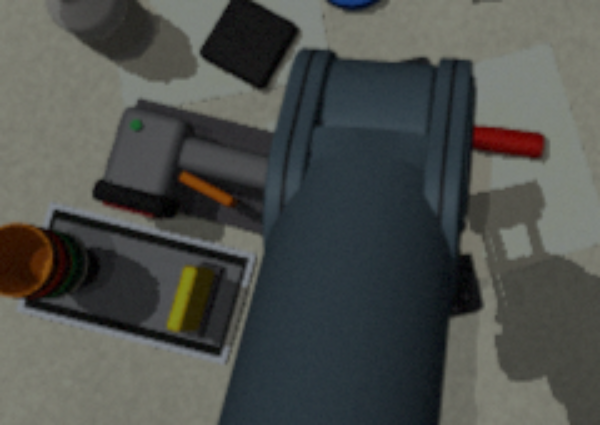

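The caddy is squarely back on the pad with the stack intact, and the trigger has been let go. Next I pick up the loaded caddy.

Emit:
apply_moves:
  targets:
    - [-1, 0.06, -0.005, 0, -0.039]
    - [-1, 0.12, -0.01, 0, -0.078]
    - [-1, 0.18, -0.015, 0, -0.117]
    - [-1, 0.24, -0.02, 0, -0.156]
    - [-1, 0.3, -0.025, 0, -0.195]
    - [-1, 0.36, -0.03, 0, -0.234]
    - [-1, 0.38, -0.031, 0.02, -0.273]
    - [-1, 0.38, -0.031, 0.044, -0.312]
    - [-1, 0.38, -0.031, 0.044, -0.35]
    - [-1, 0.38, -0.031, 0.044, -0.35]

```text
time: 41.53
tcp_pos: [0.4544, 0.2516, 0.1797]
tool_rot: [[-0.974, 0.227, -0.002], [0.227, 0.974, -0.0], [0.002, -0.001, -1.0]]
ft_force: [0.3, 0.4, 0.4]
gripper_width: 0.0876
gripper_force: 0.0
```

```bash
python3 -c "
from h import *
for i in range(2): c,W=grab('side')
plan((.4518,.2375,.061,76.6))"
```

```text
t 41.63 tcp [0.4554 0.251  0.1807] yaw 76.34 F [ 0.9 -0.8  0.1] w 0.0884 0.0
[0.0006, -0.0234, 0.1995] turn -0.0015 dist mm 121
```

Emit:
apply_moves:
  targets:
    - [-1, 0.0006, -0.0234, 0, -0.0015]
    - [-1, 0.0006, -0.0234, 0.02, -0.0015]
    - [-1, 0.0006, -0.0234, 0.07, -0.0015]
    - [-1, 0.0006, -0.0234, 0.1, -0.0015]
    - [-1, 0.0006, -0.0234, 0.1, -0.0015]
    - [-1, 0.0006, -0.0234, 0.1, -0.0015]

```text
time: 42.13
tcp_pos: [0.4516, 0.2353, 0.1207]
tool_rot: [[-0.973, 0.231, -0.001], [0.231, 0.973, -0.001], [0.001, -0.001, -1.0]]
ft_force: [-0.0, 0.1, 0.3]
gripper_width: 0.088
gripper_force: 0.0
```

```bash
python3 -c "
from h import *
plan((.4518,.2375,.061,76.6))"
```

```text
t 42.13 tcp [0.4516 0.2353 0.1207] yaw 76.65 F [-0.   0.1  0.3] w 0.088 0.0
[0.0004, 0.0039, 0.0995] turn 0.0003 dist mm 60
```

Emit:
apply_moves:
  targets:
    - [-1, 0, 0.002, 0.04, 0]
    - [-1, 0, 0.002, 0.08, 0]
    - [-1, 0, 0.002, 0.0995, 0]
    - [1, 0, 0.004, 0.0995, 0]
    - [1, 0, 0.006, 0.0995, 0]
    - [1, 0, 0.006, 0.0995, 0]
    - [1, 0, 0.006, 0.0995, 0]
    - [1, 0, 0.006, 0.0995, 0]
    - [1, 0, 0.006, 0.0995, 0]
    - [1, 0, 0.006, 0.0995, 0]

```text
time: 42.97
tcp_pos: [0.453, 0.2398, 0.0615]
tool_rot: [[-0.973, 0.229, 0.001], [0.229, 0.973, 0.0], [-0.001, 0.001, -1.0]]
ft_force: [-0.4, 0.1, -0.4]
gripper_width: 0.0433
gripper_force: 0.0
```

Emit:
apply_moves:
  targets:
    - [1, 0, 0, 0, 0]
    - [1, 0, 0, 0, 0]
    - [1, 0, 0, 0, 0]
    - [1, 0, 0, 0, 0]
    - [1, 0, 0, 0, 0]
    - [1, 0, 0, 0, 0]

```text
time: 43.47
tcp_pos: [0.453, 0.2402, 0.0611]
tool_rot: [[-0.973, 0.229, 0.001], [0.229, 0.973, 0.001], [-0.0, 0.001, -1.0]]
ft_force: [0.5, 2.4, -1.6]
gripper_width: 0.0139
gripper_force: 30.0
```

Emit:
apply_moves:
  targets:
    - [1, 0, 0, -0.01, 0]
    - [1, 0, 0, -0.03, 0]
    - [1, 0, 0, -0.06, 0]
    - [1, 0, 0, -0.09, 0]
    - [1, 0, 0, -0.1, 0]
    - [1, 0, 0, -0.1, 0]

```text
time: 43.97
tcp_pos: [0.4531, 0.2396, 0.122]
tool_rot: [[-0.973, 0.229, 0.001], [0.229, 0.973, 0.0], [-0.001, 0.001, -1.0]]
ft_force: [1.1, -0.2, -6.4]
gripper_width: 0.0139
gripper_force: 30.2
```

```bash
python3 -c "
from h import *
c,W=grab('side');save('lift',cv2.resize(c['img'][60:260,150:350],None,fx=2.5,fy=2.5))
plan((.42,.0,.13,76.6),(.4291,-.3775,.13,79))"
```

```text
t 44.02 tcp [0.4525 0.2393 0.121 ] yaw 76.77 F [-0.1  0.4 -5.6] w 0.0139 30.117993880994618
[-0.0386, -0.4007, -0.0148] turn 0.001 dist mm 242
[-0.1973, -1.0097, -0.0147] turn -0.0124 dist mm 617
```

View pics/lift.png

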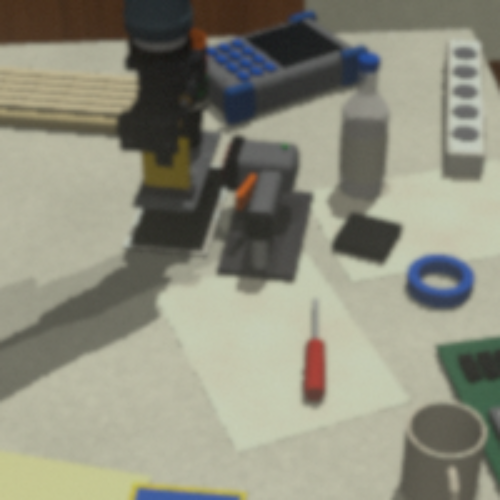

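Emit:
apply_moves:
  targets:
    - [1, -0.005, -0.025, 0, 0]
    - [1, -0.012, -0.065, 0, 0]
    - [1, -0.02, -0.11, 0, 0]
    - [1, -0.029, -0.155, 0, 0]
    - [1, -0.038, -0.2, 0, 0]
    - [1, -0.047, -0.245, 0, 0]
    - [1, -0.056, -0.29, 0, 0]
    - [1, -0.065, -0.335, 0, 0]
    - [1, -0.074, -0.38, 0, 0]
    - [1, -0.083, -0.425, 0, 0]

```text
time: 44.85
tcp_pos: [0.4415, -0.0214, 0.1199]
tool_rot: [[-0.974, 0.229, -0.002], [0.229, 0.974, -0.0], [0.002, -0.001, -1.0]]
ft_force: [0.8, 0.1, -6.5]
gripper_width: 0.0138
gripper_force: 30.1
```

Emit:
apply_moves:
  targets:
    - [1, -0.009, -0.045, 0, 0]
    - [1, -0.018, -0.09, 0, 0]
    - [1, -0.027, -0.135, 0, 0]
    - [1, -0.036, -0.18, 0, 0]
    - [1, -0.045, -0.225, 0, 0]
    - [1, -0.054, -0.27, 0, 0]
    - [1, -0.063, -0.315, 0, 0]
    - [1, -0.072, -0.36, 0, 0]
    - [1, -0.081, -0.405, 0, 0]
    - [1, -0.088, -0.44, 0, 0]

```text
time: 45.68
tcp_pos: [0.4325, -0.2912, 0.1198]
tool_rot: [[-0.973, 0.23, -0.002], [0.23, 0.973, -0.0], [0.002, -0.001, -1.0]]
ft_force: [0.1, -0.4, -4.6]
gripper_width: 0.0138
gripper_force: 30.1
```

```bash
python3 -c "
from h import *
for i in range(2): c,W=grab('side')
plan((.4291,-.3775,.1,79))"
```

```text
t 45.78 tcp [ 0.4322 -0.2937  0.1201] yaw 76.44 F [-0.1  1.5 -4.6] w 0.0137 30.000184871605597
[-0.0277, -0.1369, 0.0339] turn -0.0142 dist mm 86
```

Emit:
apply_moves:
  targets:
    - [1, -0.006, -0.03, 0, -0.004]
    - [1, -0.014, -0.07, 0, -0.008]
    - [1, -0.022, -0.11, 0, -0.0142]
    - [1, -0.0277, -0.133, 0, -0.0142]
    - [1, -0.0277, -0.133, 0.03, -0.0142]
    - [1, -0.0277, -0.133, 0.05, -0.0142]
    - [1, -0.0277, -0.133, 0.06, -0.0142]
    - [1, -0.0277, -0.133, 0.06, -0.0142]
    - [1, -0.0277, -0.133, 0.06, -0.0142]

```text
time: 46.53
tcp_pos: [0.4317, -0.3692, 0.0844]
tool_rot: [[-0.983, 0.184, -0.001], [0.184, 0.983, 0.001], [0.002, 0.001, -1.0]]
ft_force: [-0.1, -0.1, -5.6]
gripper_width: 0.0139
gripper_force: 30.1
```

```bash
python3 -c "
from h import *
c,W=grab('side')
plan((.4295,-.375,.0605,79))
c,W=grab('top')
m=(np.hypot(W[...,0]-.452,W[...,1]+.25)<.05)&(W[...,2]>.17)&(W[...,2]<.21);P=W[m];print('stack',circ(P),m.sum(),np.median(P[:,2]))"
```

```text
t 46.58 tcp [ 0.4321 -0.3697  0.0851] yaw 79.38 F [-0.5  0.6 -6.2] w 0.0139 30.16869630664587
[0.0026, -0.0095, 0.0409] turn 0.0021 dist mm 25
stack [ 0.45187212 -0.2539108   0.03295452] 625 0.1871956023908445
```

Emit:
apply_moves:
  targets:
    - [1, 0.0026, -0.0095, 0, 0.002]
    - [1, 0.0026, -0.0095, 0.015, 0.002]
    - [1, 0.0026, -0.0095, 0.028, 0.002]
    - [1, 0.0026, -0.0095, 0.036, 0.002]
    - [1, 0.0026, -0.0095, 0.039, 0.002]
    - [1, 0.0026, -0.0095, 0.0405, 0.002]
    - [1, 0.0026, -0.0095, 0.0405, 0.002]

```text
time: 47.22
tcp_pos: [0.4286, -0.3754, 0.0611]
tool_rot: [[-0.981, 0.192, -0.001], [0.192, 0.981, 0.001], [0.001, 0.001, -1.0]]
ft_force: [-3.7, 2.2, 5.6]
gripper_width: 0.0136
gripper_force: 30.0
```

```bash
python3 -c "
from h import *
c,W=grab('side')
plan((.4295,-.375,.0605,79))"
```

```text
t 47.27 tcp [ 0.4286 -0.3754  0.0611] yaw 78.94 F [-4.   1.3  5.6] w 0.0138 29.987704656086862
[-0.0014, 0.001, 0.001] turn -0.0003 dist mm 1
```

Standing on the mat. Release, rise and retreat.

Emit:
apply_moves:
  targets:
    - [1, 0, 0, -0.001, 0]
    - [-1, 0, 0, -0.001, 0]
    - [-1, 0, 0, -0.001, 0]
    - [-1, 0, 0, -0.001, 0]
    - [-1, 0, 0, -0.001, 0]
    - [-1, 0, 0, -0.001, 0]
    - [-1, 0, 0, -0.001, 0]
    - [-1, 0, 0, -0.001, 0]

```text
time: 47.93
tcp_pos: [0.4292, -0.3758, 0.0613]
tool_rot: [[-0.982, 0.191, 0.0], [0.191, 0.982, -0.0], [-0.0, -0.0, -1.0]]
ft_force: [0.0, 0.6, 0.4]
gripper_width: 0.0584
gripper_force: 0.0
```

Emit:
apply_moves:
  targets:
    - [-1, 0, -0.003, 0, 0]
    - [-1, 0, -0.003, -0.05, 0]
    - [-1, 0, -0.003, -0.11, 0]
    - [-1, 0, -0.003, -0.17, 0]
    - [-1, 0, -0.003, -0.23, 0]
    - [-1, 0, -0.003, -0.27, 0]

```text
time: 48.43
tcp_pos: [0.4295, -0.3785, 0.2269]
tool_rot: [[-0.981, 0.192, 0.003], [0.192, 0.981, -0.002], [-0.003, -0.002, -1.0]]
ft_force: [0.2, -0.0, 0.2]
gripper_width: 0.0879
gripper_force: 0.0
```

Emit:
apply_moves:
  targets:
    - [-1, -0.06, 0.03, 0, 0]
    - [-1, -0.11, 0.08, 0, 0]
    - [-1, -0.14, 0.14, 0, 0]
    - [-1, -0.14, 0.2, 0, 0]
    - [-1, -0.14, 0.26, 0, 0]
    - [-1, -0.14, 0.32, 0, 0]
    - [-1, -0.14, 0.38, 0, 0]
    - [-1, -0.14, 0.44, 0, 0]
    - [-1, -0.14, 0.5, 0, 0]
    - [-1, -0.14, 0.55, 0, 0]

```text
time: 49.27
tcp_pos: [0.5747, -0.0668, 0.2234]
tool_rot: [[-0.982, 0.19, 0.0], [0.19, 0.982, 0.001], [-0.0, 0.001, -1.0]]
ft_force: [0.0, 0.5, 0.2]
gripper_width: 0.0883
gripper_force: 0.0
```

Run:
```python
from h import *
for i in range(2):
    c,W=grab("side")
    m=(np.hypot(W[...,0]-.453,W[...,1]+.255)<.05)&(W[...,2]>.157)&(W[...,2]<.17);P=W[m];q=circ(P);d=np.hypot(*(P[:,:2]-q[:2]).T);print("side stack",q,len(P),np.median(P[d>.0285][:,2]))
c,W=grab("top");hsv=cv2.cvtColor(c["img"],cv2.COLOR_RGB2HSV)
h=(W[...,2]>.085)&(W[...,2]<.1)&(hsv[...,0]>20)&(hsv[...,0]<35)&(hsv[...,1]>150)&(W[...,1]<-.3)
H=rect(W[h]);print("handle",H)
m=(np.hypot(W[...,0]-.453,W[...,1]+.255)<.05)&(W[...,2]>.157)&(W[...,2]<.17);P=W[m];q=circ(P);d=np.hypot(*(P[:,:2]-q[:2]).T);print("top stack",q,len(P),np.median(P[(d>.0285)&(d<.032)][:,2]))
v=q[:2]-H[:2]/1000;print("yaw",np.degrees(np.arctan2(v[1],v[0])),np.hypot(*v),"centre",H[:2]/1000+v/np.hypot(*v)*.067,"mat .4419 -.3117 79")
save("fin",cv2.resize(c["img"][100:330,60:440],None,fx=2,fy=2))
```

```text
side stack [ 0.45077857 -0.25532608  0.02955491] 170 0.16219173448322977
side stack [ 0.45086804 -0.25521286  0.02954646] 175 0.16153950526941274
handle [ 428.1 -377.    57.5   14.7  -11.3]
top stack [ 0.4512908  -0.25446735  0.02934571] 189 0.16356595581836322
yaw 79.28283784427221 0.12470791036095659 centre [ 0.44055938 -0.31116867] mat .4419 -.3117 79
```

View pics/fin.png

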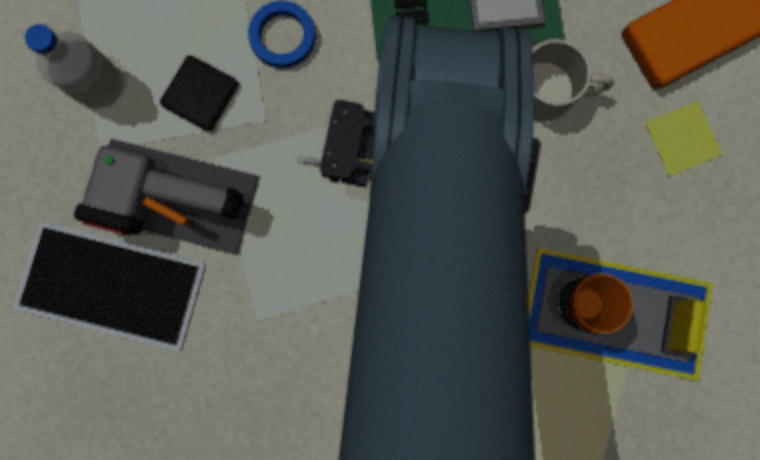

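```bash
python3 -c "
from station import order
print(order.finish_job())"
```

```text
the job is handed in; nothing more can be done
None
```

I handed the job in: the caddy was set on the read pad, the green, red and orange cups (no yellow on the bench) were nested, and the trigger was squeezed fully and let go. The loaded caddy now stands on the blue mat about 1.5 mm and 0.3° off square; the caddy was knocked ~17 mm after nesting, so I re-set it on the pad before scanning; the bottom cup's push reached about 10 N (over the 8 N jam limit), but the stack height averages about 24 mm per cup, within range.

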